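# Ease a rubbing decorating turntable and load it

### The arm

A 6-joint arm with a two-finger parallel gripper is mounted at the origin on the work surface. World frame = base frame: x ahead of the robot, y to its left, z up, the work surface at z = 0. Lengths are in m, angles in rad, forces in N, time in s.
With the tool pointing down it reaches from about 0.35 to 0.975 m from the base axis. Payload 4.9 kg.
Tool frame: the origin (TCP) lies between the finger pads, 19 mm behind the fingertips; this is the grasp point; z points along the fingers, y is the direction in which the jaws open and shut (so a half turn about z gives the same grasp; the last joint's range is limited). The gripper opens to 85 mm and grips with 20 to 120 N. Pads are 22 mm wide; open, the fingers measure 114 mm over their backs; the gripper's body (76 mm by 85 mm) begins 54 mm behind the grasp point. The pads swing forward as they close: fully open they stand 13 mm farther back than shut.
Start: joints at [0.998, 0.053, 1.613, -0, 1.476, -0.119], TCP at [0.274, 0.562, 0.25] pointing down, gripper open.
Joint ranges: [-3.01, 3.01], [-1.01, 2.22], [0.06, 2.58], [-1.02, 4.17], [0.09, 2.62], [-3.14, 3.14]. Speed limits (rad/s): [2.57, 2.57, 3.14, 3.14, 3.14, 3.14].

### API

Orientations are given as a unit quaternion [w, x, y, z].
In Python, from plant import state, grab_frame, camera_params, job_done, boxes_of gives the robot as it stands.
- The arm moves only by the tool step_arm, never from a script. Its argument "steps" is a list of rows, each a list of 4 numbers: the shift along the tool's x, y, z in mm, then the turn about the tool's z in degrees. A call has 1 to 8 rows; each row shifts and turns the pose as measured when the row begins, along the tool's axes as they then stand; what a row does not reach is not made up. A row lasts 1/10 s, in which the tool goes at most 50 mm and 8.59 degrees, less where a joint would pass 70% of its speed; a pose out of reach is approached as far as the arm can. A call is refused whole if a number of a shift passes 50 or a number of a turn 8.59, either way. A call with a gripper value outside its range is refused whole. "claw" is the opening in per cent of the stroke, from 0 (shut) to 100 (fully open), set as the call begins (left out, the last holds). The fingers move at their own pace and stop on an object; the grip force is fixed at half the most. Time passes only in rows, so rows that do not move let the fingers close. It gives the time, the measured TCP pose, the force and the opening at its end, in the units of the state.
- state(): the state, without advancing time (a new reading comes with each control period).
- grab_frame(name): name is "side" or "top" or "wrist"; returns (picture, depth): 480x640x3 uint8, red, green, blue; 480x640 float32, m along the optical axis (not along the pixel's ray), 0 where there is no reading.
- camera_params(name): a dict with "mtx" (3x3 intrinsics, pixels), "extrinsics" (4x4, takes a point from camera to world coordinates); the wrist camera has in their place "T_tool_cam" (4x4, takes a point from camera to tool coordinates, whose origin is the TCP and whose axes are the flange's). Camera axes: x right, y down, z forward; pixel columns grow to the right and rows downward; lengths in m; the calibration is good to about 2 mm. A picture is of the moment at which its call begins: read the wrist's pose just before it. camera_params takes no time and is no camera call.
- job_done(): hands the job in, once; it reports no verdict.
Trained networks look in the newest picture that a camera, given by its name, has taken for a name from the list of things; names that differ only in an ending like _2 or _b are one class to them, and where a whole thing is asked for, a point or a joint stands for the part that bears it (a point fixed in the world has none). Each returns a list of dicts, best first, with "p" (0 to 1); they miss things now and then, are a little off and sometimes report something else, mostly with a low value. They report only what shows in the picture. A call takes as long as a camera call. They do not tell look-alikes from the thing itself.
- boxes_of(camera, label): "box" ([left, top, width, height] in pixels, round what is visible of it).
The state is a dict: "time": time; "joint_pos": joint angles; "joint_vel": joint speeds; "joint_efforts": joint torques, N m; "tool_pos": TCP position; "tool_rot": TCP orientation; "contact_force": force on the tool from outside, world axes, zero at the start; "ft_torque": the same for the moment, N m; "gripper_width": opening from 0.0 (shut) to 1.0 (fully open).
Only numpy, scipy, OpenCV 4.12 (cv2) and the standard library are available. Lean on these libraries where they do the work, as an engineer would, in place of code of your own. Each camera call takes 0.05 s, during which the arm holds its last target. There are 200 camera calls.

### The job

The hand-turned decorating table rubs its edge scraper at one spot of the plate's rim: turn the plate, feel for where it drags and leave it standing on that tight spot, then draw the scraper straight back about 5 mm so that it just clears. With the plate left standing there, stand every beaker from the baking sheet upright on the plate, clear of its edge, then turn the loaded plate one full turn clockwise (seen from above), back to where it stood, without upsetting a beaker: at the end all of them must stand on it, clear of its edge. Leave the label roll, dredger and spatula alone.

Things in the scene. Friction and masses are not known exactly. Their poses are not given: they have to be found in the camera images.
- turntable: the pedestal of the hand-turned decorating table, grey cast base 190 mm across, fixed to the bench. Origin on the bench on the plate's axis; its x axis points level from the axis to the edge scraper, z up.
- dial: aluminium plate, 280 mm across, turning without end on a vertical axis; stays where left. Origin: centre of its top face, 75 mm above the bench; x axis points to the handle. Free, it takes 1 N at the handle; over about 35 degrees around the tight spot, where its rim is bent 3 mm out (anywhere, 35 degrees or more from the blade at the start), the blade drags and it takes 7 to 15 N.
- crank: turning handle, an upright black sleeve 22 mm across, spinning freely on its pin, 110 mm from the plate's axis. Origin: on the plate's top face, on the sleeve's axis; the sleeve reaches from 7 to 53 mm above the plate. Pinch it from above (TCP 35 to 40 mm above the plate) and carry it round the plate's axis; the tool need not turn.
- scraper: steel scraper carriage beside the plate, with an upright black knob 20 mm across, 36 mm high. Origin: foot of the knob, on its axis, 78 mm above the bench, 195 mm from the plate's axis. Its white sprung nylon blade meets the plate's rim. It slides along the turntable's x axis only, outward up to 12 mm, stiffly (13 N), and stays. 3 mm back it clears the tight spot; over 10 mm is too far.
- sheet: flat aluminium baking sheet 270 x 270 mm, 4 mm thick, fixed on the bench; the beakers start on it. Origin under its centre.
- beaker0: white porcelain dessert beaker, open at the top, 58 mm high, 58 mm across at the rim, tapering to a heavy foot 46 mm across, about 0.14 kg. Origin: centre of its underside, z axis up through the mouth. Two to four of the four beakers are there, at least 40 mm apart.
- beaker1: white porcelain dessert beaker, open at the top, 58 mm high, 58 mm across at the rim, tapering to a heavy foot 46 mm across, about 0.14 kg. Origin: centre of its underside, z axis up through the mouth. Two to four of the four beakers are there, at least 40 mm apart.
- beaker2: white porcelain dessert beaker, open at the top, 58 mm high, 58 mm across at the rim, tapering to a heavy foot 46 mm across, about 0.14 kg. Origin: centre of its underside, z axis up through the mouth. Two to four of the four beakers are there, at least 40 mm apart.
- beaker3: white porcelain dessert beaker, open at the top, 58 mm high, 58 mm across at the rim, tapering to a heavy foot 46 mm across, about 0.14 kg. Origin: centre of its underside, z axis up through the mouth. Two to four of the four beakers are there, at least 40 mm apart.
- label_roll: bystander: roll of paper labels lying flat, 104 mm across, 45 mm high. Origin: centre of its underside.
- dredger: bystander: steel sugar dredger, 66 mm across, 95 mm high. Origin: centre of its underside.
- spatula: bystander: spatula lying flat on the bench. Origin on its underside.
Not all that is in view belongs to the job. What is shaped like the beaker3 but black is not meant. Leave any purple look-alike of the beaker1 alone.

How it is judged:
On the way, in this order (a step that is already met when the one before it is completed fails the run):
1. the plate stands still on its tight spot, rubbing on the scraper blade (contact force between dial and scraper above 3 N and angular speed of dial below 0.06 rad/s), for 0.8 s.
2. with the plate on its tight spot, the scraper is drawn back clear of it (contact force between dial and scraper below 0.05 N and distance of scraper from where it was at the start of the episode between 0.003 and 0.01 m and x of tight_spot_c0 in the frame of turntable above 0.048 m), for 0.3 s.
3. with the plate still there, all the beakers stand released on the plate (horizontal distance between each of beaker0, beaker1, beaker2, beaker3 and dial below 0.116 m and angle between each of beaker0, beaker1, beaker2, beaker3's own z axis and vertical below 0.1 rad and z of beaker0 in the frame of dial between -0.004 and 0.008 m and z of beaker1 in the frame of dial between -0.004 and 0.008 m and z of beaker2 in the frame of dial between -0.004 and 0.008 m and z of beaker3 in the frame of dial between -0.004 and 0.008 m and contact force between the fingers and beaker0 below 0.05 N and contact force between the fingers and beaker1 below 0.05 N and contact force between the fingers and beaker2 below 0.05 N and contact force between the fingers and beaker3 below 0.05 N and x of tight_spot_c0 in the frame of turntable above 0.048 m), for 0.3 s.
4. the loaded plate has gone a quarter turn clockwise (horizontal distance between each of beaker0, beaker1, beaker2, beaker3 and dial below 0.138 m and angle between each of beaker0, beaker1, beaker2, beaker3's own z axis and vertical below 0.3 rad and z of beaker0 in the frame of dial between -0.004 and 0.008 m and z of beaker1 in the frame of dial between -0.004 and 0.008 m and z of beaker2 in the frame of dial between -0.004 and 0.008 m and z of beaker3 in the frame of dial between -0.004 and 0.008 m and y of tight_spot_c0 in the frame of turntable below -0.04 m).
5. the loaded plate has gone half a turn (horizontal distance between each of beaker0, beaker1, beaker2, beaker3 and dial below 0.138 m and angle between each of beaker0, beaker1, beaker2, beaker3's own z axis and vertical below 0.3 rad and z of beaker0 in the frame of dial between -0.004 and 0.008 m and z of beaker1 in the frame of dial between -0.004 and 0.008 m and z of beaker2 in the frame of dial between -0.004 and 0.008 m and z of beaker3 in the frame of dial between -0.004 and 0.008 m and x of tight_spot_c0 in the frame of turntable below -0.04 m).
6. the loaded plate has gone three quarters of a turn (horizontal distance between each of beaker0, beaker1, beaker2, beaker3 and dial below 0.138 m and angle between each of beaker0, beaker1, beaker2, beaker3's own z axis and vertical below 0.3 rad and z of beaker0 in the frame of dial between -0.004 and 0.008 m and z of beaker1 in the frame of dial between -0.004 and 0.008 m and z of beaker2 in the frame of dial between -0.004 and 0.008 m and z of beaker3 in the frame of dial between -0.004 and 0.008 m and y of tight_spot_c0 in the frame of turntable above 0.04 m).
7. the plate has come full turn (x of tight_spot_c0 in the frame of turntable above 0.048 m), for 0.2 s.
At the end, for the whole second after the job is handed in: Every beaker there stands at rest on the plate, within 0.1 rad of upright, its centre under 116 mm from the axis; the scraper is 3 to 10 mm back from its start and clear; the plate is at rest, its tight spot within 25 degrees of the scraper again (all of step 2 and horizontal distance between each of beaker0, beaker1, beaker2, beaker3 and dial below 0.116 m and angle between each of beaker0, beaker1, beaker2, beaker3's own z axis and vertical below 0.1 rad and z of beaker0 in the frame of dial between -0.004 and 0.008 m and z of beaker1 in the frame of dial between -0.004 and 0.008 m and z of beaker2 in the frame of dial between -0.004 and 0.008 m and z of beaker3 in the frame of dial between -0.004 and 0.008 m and angular speed of dial below 0.03 rad/s and linear speed of each of beaker0, beaker1, beaker2, beaker3 below 0.02 m/s); the robot touches nothing.
It fails at once if a bystander (label roll, dredger, spatula) is shifted by more than 20 mm (distance of any of label_roll, dredger, spatula from where it was at the start of the episode above 0.02 m).
Of beaker0, beaker1, beaker2, beaker3 only 2 to 4 are there at a start; the rules pass over those that are not, and their reading is None.
At some moment in a run one of beaker0, beaker1, beaker2, beaker3 may be knocked a few centimetres aside while the robot is not near it.
It also fails if it takes over 210 s, if anything falls off the work surface, if the arm or the gripper's body presses on something with over 40 N, if the wrist force passes 120 N, or if a joint passes its speed limit or range.

## Working session

There is one attempt and no reset: what is moved stays moved. The work goes in short steps, Python scripts to look and compute and a tool call to move; the robot and the scene stay as the last step left them, time stands still between calls to the robot, and variables do not carry over. Pictures are saved under pics/ and viewed, about 12 in all and at most 16, crops included, and the job is handed in when it is done.

Besides the shell and the picture viewer there is one more tool, called after "Emit:" by a JSON object that holds its "api" and its "payload". step_arm: Moves the arm, as the interface text tells. Its arguments: {"type":"object","properties":{"steps":{"type":"array"},"claw":{"type":"number"}},"required":["steps"]}

```bash
mkdir -p pics; cat > h.py <<'E'
import numpy as np, cv2
from plant import *
def look(n,save=None):
    s=state(); im,d=grab_frame(n); p=camera_params(n)
    if n=='wrist':
        from scipy.spatial.transform import Rotation as R
        q=s['tool_rot']; T=np.eye(4); T[:3,:3]=R.from_quat([q[1],q[2],q[3],q[0]]).as_matrix(); T[:3,3]=s['tool_pos']
        E=T@np.array(p['T_tool_cam'])
    else: E=np.array(p['extrinsics'])
    K=np.array(p['mtx'])
    v,u=np.mgrid[:480,:640]
    P=np.stack([(u-K[0,2])/K[0,0]*d,(v-K[1,2])/K[1,1]*d,d],-1)@E[:3,:3].T+E[:3,3]
    P[d<=0]=np.nan
    if save: cv2.imwrite('pics/'+save+'.png',im[:,:,::-1])
    return im,d,P,K,E
E
python3 - <<'E'
from h import *
np.set_printoptions(precision=4,suppress=True)
print(state())
for n in ['top','side']:
    im,d,P,K,E=look(n,n+'0'); np.save(n+'P.npy',P)
    print(n,E)
    for l in ['dial','crank','scraper','beaker0','label_roll','dredger','spatula','sheet']:
        for b in boxes_of(n,l)[:6]:
            x,y,w,h=b['box']; c=P[int(min(479,max(0,y+h/2))),int(min(639,max(0,x+w/2)))]
            print(l,round(b['p'],2),np.round(b['box']),c)
E
```

```text
{'time': 0.0, 'joint_pos': array([ 0.998 ,  0.0534,  1.6143,  0.    ,  1.476 , -0.119 ]), 'joint_vel': array([-0.0005, -0.0003, -0.0002,  0.0002,  0.0009, -0.001 ]), 'joint_efforts': array([ -0.0007, -39.3705, -37.0165,  -0.0003,   0.0074,   0.    ]), 'tool_pos': array([0.2737, 0.5613, 0.2488]), 'tool_rot': array([-0.0004,  0.225 ,  0.9744, -0.001 ]), 'contact_force': array([-0.2473, -0.0182, -1.1847]), 'ft_torque': array([ 0.0163, -0.0834, -0.0195]), 'gripper_width': 1.000510469923153}
top [[-0.0166 -0.9887  0.149   0.3576]
 [-0.9998  0.0176  0.0053  0.1015]
 [-0.0079 -0.1489 -0.9888  1.4095]
 [ 0.      0.      0.      1.    ]]
dial 0.93 [341. 180. 125. 124.] [ 0.56   -0.0816  0.0764]
dial 0.48 [252. 230.  26.  27.] [0.5705 0.2382 0.0146]
crank 0.6 [440. 197.  11.  12.] [ 0.6356 -0.1683  0.134 ]
scraper 0.92 [463. 219.  37.  23.] [ 0.5826 -0.2595  0.0729]
beaker0 0.79 [248. 230.  31.  26.] [0.5732 0.2407 0.0127]
beaker0 0.78 [198. 236.  25.  23.] [0.5627 0.3653 0.0176]
beaker0 0.77 [122. 238.  27.  25.] [0.5598 0.5446 0.0105]
beaker0 0.7 [254. 351.  24.  27.] [0.2894 0.2374 0.0072]

[... 615 characters left out ...]
3]
scraper 0.71 [461. 326.  54.  40.] [ 0.5713 -0.2688  0.0791]
beaker0 0.94 [218. 191.  29.  36.] [0.425  0.3297 0.0573]
beaker0 0.84 [296. 199.  23.  33.] [0.5495 0.2136 0.0522]
beaker0 0.69 [223. 144.  24.  29.] [0.537  0.5146 0.0403]
beaker0 0.63 [261. 172.  27.  34.] [0.5389 0.3327 0.0561]
beaker0 0.61 [185. 250.  30.  42.] [0.2783 0.2079 0.058 ]
label_roll 0.69 [418. 201.  46.  39.] [0.8121 0.0569 0.0027]
dredger 0.89 [380. 154.  26.  49.] [0.7577 0.1702 0.0822]
spatula 0.67 [472. 262. 122.  87.] [ 0.7619 -0.236   0.013 ]
sheet 0.58 [189. 171. 162. 112.] [0.4871 0.2822 0.0052]
sheet 0.4 [418. 199.  47.  40.] [0.8187 0.0596 0.0004]
sheet 0.36 [221. 191.  27.  33.] [0.4274 0.3229 0.0664]
```

View pics/top0.png

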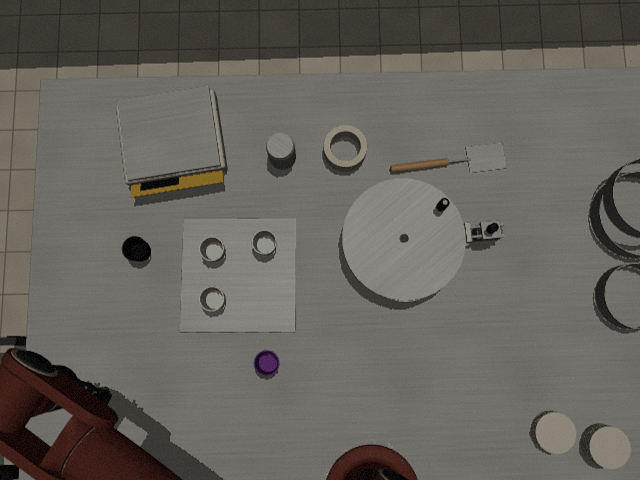

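View pics/side0.png

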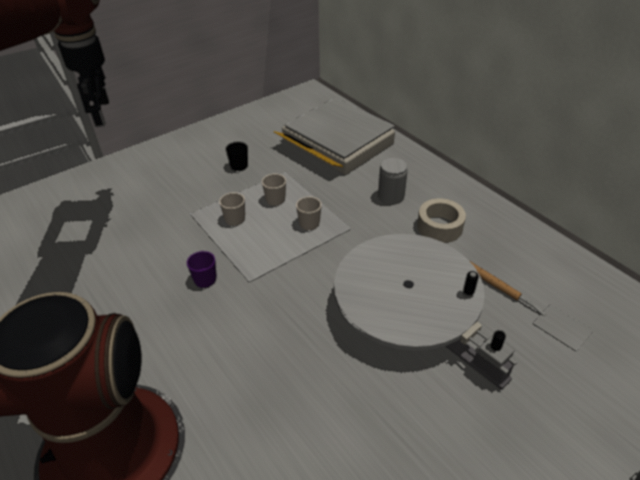

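The pictures show three white beakers on the sheet, at top px (213,250), (265,243) and (213,299). There is also a black look-alike (137,249) and a purple one (266,363). The plate is at (404,239), the handle at (443,205) and the knob at (492,229). Next I get metric positions.

```bash
python3 - <<'E'
from h import *
np.set_printoptions(precision=4,suppress=True)
P=np.load('topP.npy'); S=np.load('sideP.npy')
for n,Q in (('top',P),('side',S)):
    X,Y,Z=Q[...,0],Q[...,1],Q[...,2]
    m=(np.hypot(X-.56,Y+.08)<.17)&(abs(Z-.075)<.012)
    k=cv2.minEnclosingCircle(np.float32(Q[m][:,:2])); q=Q[m]
    lo,hi=np.percentile(q[:,:2],[0.3,99.7],axis=0)
    print(n,'dial',k,(lo+hi)/2,hi-lo,np.median(q[:,2]))
    def blob(name,cx,cy,r,z0,z1):
        m=(np.hypot(X-cx,Y-cy)<r)&(Z>z0)&(Z<z1); q=Q[m]
        if len(q)<3: print(name,len(q));return
        print(name,len(q),q.mean(0),(q.min(0)[:2]+q.max(0)[:2])/2,q.min(0),q.max(0))
    blob('crank',.63,-.17,.05,.11,.145)
    blob('knob',.577,-.265,.05,.10,.125)
    blob('b0',.56,.36,.05,.045,.08); blob('b1',.565,.235,.05,.045,.08); blob('b2',.445,.36,.05,.045,.08)
    blob('roll',.79,.04,.08,.03,.06); blob('dredger',.77,.19,.06,.08,.11)
E
```

```text
top dial ((0.5648301243782043, -0.09651614725589752), 0.15328510105609894) [ 0.5649 -0.0904] [0.274  0.2871] 0.07485299667738476
crank 92 [ 0.6347 -0.1664  0.1257] [ 0.636  -0.1672] [ 0.6254 -0.1776  0.1102] [ 0.6466 -0.1568  0.1348]
knob 78 [ 0.5814 -0.2752  0.1118] [ 0.5822 -0.2765] [ 0.5726 -0.286   0.1004] [ 0.5917 -0.267   0.1201]
b0 170 [0.5549 0.3581 0.0579] [0.5519 0.3549] [0.5241 0.3268 0.0451] [0.5797 0.383  0.0688]
b1 159 [0.5693 0.2361 0.0581] [0.5655 0.2336] [0.5376 0.2058 0.045 ] [0.5934 0.2614 0.0688]
b2 164 [0.441  0.3576 0.0584] [0.4391 0.3533] [0.4108 0.3252 0.0463] [0.4674 0.3815 0.069 ]
roll 872 [0.7935 0.0431 0.0438] [0.7949 0.0436] [ 0.7423 -0.0076  0.0303] [0.8475 0.0948 0.0551]
dredger 622 [0.7804 0.1941 0.0934] [0.7818 0.1939] [0.7501 0.1616 0.0801] [0.8135 0.2263 0.1043]
side dial ((0.568509042263031, -0.09564628452062607), 0.15386992692947388) [ 0.5626 -0.0935] [0.2762 0.2906] 0.07577629052729362
crank 163 [ 0.6312 -0.1708  0.1237] [ 0.6344 -0.1691] [ 0.6232 -0.1796  0.1105] [ 0.6456 -0.1586  0.1329]
knob 149 [ 0.5777 -0.2791  0.1114] [ 0.58   -0.2783] [ 0.5692 -0.288   0.1004] [ 0.5907 -0.2686  0.1187]
b0 317 [0.5511 0.3545 0.0553] [0.5504 0.353 ] [0.5211 0.3221 0.0451] [0.5797 0.3839 0.066 ]
b1 340 [0.565  0.2342 0.0554] [0.564  0.2338] [0.5349 0.2038 0.045 ] [0.5931 0.2639 0.0661]
b2 346 [0.4376 0.353  0.0555] [0.4373 0.3527] [0.4083 0.3229 0.0451] [0.4662 0.3825 0.0664]
roll 970 [0.7895 0.0385 0.0422] [0.794  0.0419] [ 0.7407 -0.0112  0.03  ] [0.8473 0.095  0.0499]
dredger 481 [0.7767 0.1886 0.0924] [0.7812 0.1936] [0.7481 0.1597 0.0801] [0.8143 0.2275 0.1006]
```

```bash
cat > p.py <<'E'
import sys,numpy as np
from plant import state
# p.py x y z psi n : rows to target (psi = world angle of jaw axis, deg)
def psi_of(q):
    w,x,y,z=q; return np.degrees(np.arctan2(2*(y*y+w*w)-1,2*(x*y-w*z)))
if __name__=='__main__':
    s=state(); p=np.array(s['tool_pos'])*1000; a=psi_of(s['tool_rot'])
    x,y,z,t=map(float,sys.argv[1:5]); n=int(sys.argv[5])
    d=np.array([x*1000,y*1000,z*1000])-p; dt=(t-a+90)%180-90 if len(sys.argv)<7 else t-a
    print('at',p.round(1),'psi',round(a,1),'t',round(s['time'],1),'F',np.round(s['contact_force'],1),'w',round(s['gripper_width'],2),'d',d.round(1),'turn',round(dt,1))
    for i in range(n):
        b=np.radians(a+dt*i/n); e=d/n
        print([round(-np.sin(b)*e[0]+np.cos(b)*e[1],1),round(np.cos(b)*e[0]+np.sin(b)*e[1],1),round(-e[2],1),round(-dt/n,1)])
E
python3 p.py .635 -.168 .22 0 17
```

```text
at [274.  561.7 250. ] psi 64.0 t 0.9 F [-0.1 -0.8 -0.6] w 1.0 d [ 361.  -729.7  -30. ] turn -64.0
[np.float64(-37.9), np.float64(-29.3), np.float64(1.8), np.float64(3.8)]
[np.float64(-39.7), np.float64(-26.7), np.float64(1.8), np.float64(3.8)]
[np.float64(-41.4), np.float64(-24.1), np.float64(1.8), np.float64(3.8)]
[np.float64(-42.9), np.float64(-21.3), np.float64(1.8), np.float64(3.8)]
[np.float64(-44.2), np.float64(-18.4), np.float64(1.8), np.float64(3.8)]
[np.float64(-45.3), np.float64(-15.5), np.float64(1.8), np.float64(3.8)]
[np.float64(-46.2), np.float64(-12.5), np.float64(1.8), np.float64(3.8)]
[np.float64(-47.0), np.float64(-9.4), np.float64(1.8), np.float64(3.8)]
[np.float64(-47.5), np.float64(-6.3), np.float64(1.8), np.float64(3.8)]
[np.float64(-47.8), np.float64(-3.2), np.float64(1.8), np.float64(3.8)]
[np.float64(-47.9), np.float64(-0.0), np.float64(1.8), np.float64(3.8)]
[np.float64(-47.8), np.float64(3.1), np.float64(1.8), np.float64(3.8)]
[np.float64(-47.5), np.float64(6.3), np.float64(1.8), np.float64(3.8)]
[np.float64(-47.0), np.float64(9.4), np.float64(1.8), np.float64(3.8)]
[np.float64(-46.3), np.float64(12.4), np.float64(1.8), np.float64(3.8)]
[np.float64(-45.3), np.float64(15.4), np.float64(1.8), np.float64(3.8)]
[np.float64(-44.2), np.float64(18.4), np.float64(1.8), np.float64(3.8)]
```

Emit:
{"api": "step_arm", "payload": {"steps": [[-38,-29,2,8],[-41,-24,2,8],[-44,-18,2,8],[-46,-12,2,8],[-47,-6,2,8],[-47,0,2,8],[-47,6,2,8],[-45,14,2,8]], "claw": 50}}

```text
time: 1.7
tool_pos: [0.4324, 0.2091, 0.2342]
tool_rot: [0.0, 0.719, 0.695, 0.003]
contact_force: [1.1, 0.1, -0.6]
gripper_width: 0.499
```

```bash
python3 p.py .635 -.168 .2 0 8
```

```text
at [432.4 209.1 234.2] psi -1.9 t 1.7 F [ 1.1  0.1 -0.6] w 0.5 d [ 202.6 -377.1  -34.2] turn 1.9
[np.float64(-46.3), np.float64(26.9), np.float64(4.3), np.float64(-0.2)]
[np.float64(-46.4), np.float64(26.7), np.float64(4.3), np.float64(-0.2)]
[np.float64(-46.5), np.float64(26.5), np.float64(4.3), np.float64(-0.2)]
[np.float64(-46.6), np.float64(26.3), np.float64(4.3), np.float64(-0.2)]
[np.float64(-46.7), np.float64(26.1), np.float64(4.3), np.float64(-0.2)]
[np.float64(-46.8), np.float64(25.9), np.float64(4.3), np.float64(-0.2)]
[np.float64(-46.9), np.float64(25.7), np.float64(4.3), np.float64(-0.2)]
[np.float64(-47.0), np.float64(25.5), np.float64(4.3), np.float64(-0.2)]
```

Emit:
{"api": "step_arm", "payload": {"steps": [[-42,23,4,-2],[-42,23,4,0],[-42,23,4,0],[-42,23,4,0],[-42,23,4,0],[-42,22,4,0],[-42,22,4,0],[-42,22,4,0]]}}

```text
time: 2.5
tool_pos: [0.6174, -0.1434, 0.2044]
tool_rot: [0.003, 0.708, 0.707, 0.006]
contact_force: [1.1, 1.4, 0.0]
gripper_width: 0.498
```

```bash
python3 p.py .635 -.168 .2 0 2; python3 - <<'E'
from h import *
np.set_printoptions(precision=4,suppress=True)
look('wrist','w1')
E
```

```text
at [ 617.4 -143.4  204.4] psi -0.1 t 2.5 F [1.1 1.4 0. ] w 0.5 d [ 17.6 -24.6  -4.4] turn 0.1
[np.float64(-12.3), np.float64(8.8), np.float64(2.2), np.float64(-0.0)]
[np.float64(-12.3), np.float64(8.8), np.float64(2.2), np.float64(-0.0)]
```

View pics/w1.png

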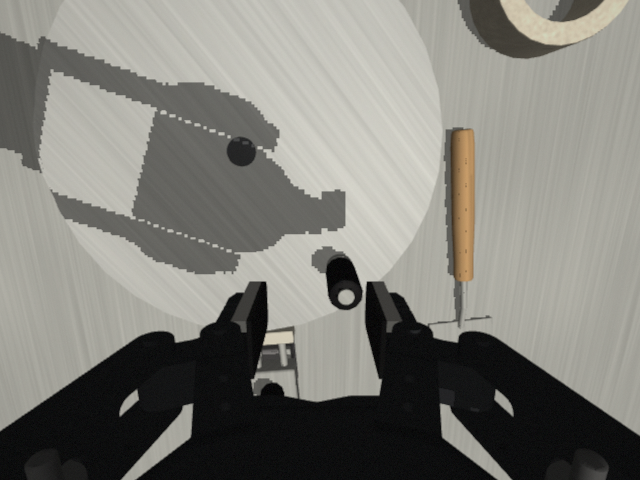

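The wrist view shows the hub at (241,151), the sleeve top at (345,297) and the jaws straddling it. I'll refine the centre and sleeve positions from this depth image.

```bash
python3 - <<'E'
from h import *
np.set_printoptions(precision=4,suppress=True)
im,d,P,K,E=look('wrist')
def ray(u,v,z):
    r=E[:3,:3]@np.array([(u-K[0,2])/K[0,0],(v-K[1,2])/K[1,1],1]); return E[:3,3]+r*(z-E[2,3])/r[2]
print('hub',ray(241,151,.075),P[151,241]); print('sleeve top',ray(344.5,297,.128),P[297,345])
m=(abs(P[...,2]-.075)<.006); v,u=np.where(m)
q=P[m]; 
# rim circle fit from right-most plate points per row
e=[]
for r in range(0,300,3):
    c=np.where(m[r,:460])[0]
    if len(c): e.append(P[r,c[-1],:2])
e=np.array(e); A=np.c_[2*e,np.ones(len(e))]; s=np.linalg.lstsq(A,(e**2).sum(1),rcond=None)[0]
print(s[:2],np.sqrt(s[2]+s[0]**2+s[1]**2)); c=np.array([.564,-.084])
print('scraper',P[350,292],P[388,270])
E
```

```text
hub [ 0.5698 -0.091   0.075 ] [ 0.57   -0.0909  0.076 ]
sleeve top [ 0.6381 -0.1767  0.128 ] [ 0.6384 -0.1769  0.1277]
[ 0.5775 -0.0843] 0.13017222648503077
scraper [ 0.5986 -0.2769  0.0317] [ 0.585  -0.2687  0.0947]
```

```bash
python3 - <<'E'
from h import *
np.set_printoptions(precision=4,suppress=True)
im,d,P,K,E=look('wrist','w2'); print(state()['tool_pos'],state()['tool_rot'],state()['time'])
g=im.astype(int).sum(2)
X,Y,Z=P[...,0],P[...,1],P[...,2]
m=(Z>.1)&(Z<.135)&(np.hypot(X-.637,Y+.172)<.03); print(m.sum(),P[m].mean(0),P[m].min(0),P[m].max(0)); v,u=np.where(m); print(u.mean(),v.mean())
m=(g[100:200,200:290]<110); v,u=np.where(m); print('hub px',u.mean()+200,v.mean()+100,len(u))
def ray(u,v,z):
    r=E[:3,:3]@np.array([(u-K[0,2])/K[0,0],(v-K[1,2])/K[1,1],1]); return E[:3,3]+r*(z-E[2,3])/r[2]
print(ray(u.mean()+200,v.mean()+100,.075)); print(np.array(camera_params('wrist')['T_tool_cam']))
m=(Z>.1)&(Z<.12)&(np.hypot(X-.58,Y+.28)<.03); print('knob',m.sum(),P[m].mean(0) if m.any() else 0)
E
```

```text
[ 0.6171 -0.1439  0.2034] [0.0022 0.7088 0.7054 0.0058] 2.65
1308 [ 0.6365 -0.1657  0.1231] [ 0.6265 -0.1795  0.1   ] [ 0.6482 -0.1579  0.1313]
344.1024464831804 282.9655963302752
hub px 235.94285714285715 150.94285714285715 105
[ 0.5646 -0.0871  0.075 ]
[[ 0.0018 -0.963  -0.2697  0.0673]
 [ 1.      0.0016  0.0008  0.0002]
 [-0.0003 -0.2697  0.963  -0.1238]
 [ 0.      0.      0.      1.    ]]
knob 0 0
```

Emit:
{"api": "step_arm", "payload": {"steps": [[-13,10,10,0],[-13,10,20,0],[0,0,30,0],[0,0,28,0],[0,0,3,0]]}}

```text
time: 3.15
tool_pos: [0.6397, -0.1664, 0.1139]
tool_rot: [0.004, 0.708, 0.707, 0.008]
contact_force: [-0.7, -0.2, -1.6]
gripper_width: 0.501
```

```bash
python3 p.py .637 -.170 .112 0 1; python3 - <<'E'
from h import *
look('wrist','w3')
E
```

```text
at [ 639.7 -166.4  113.9] psi -0.1 t 3.1 F [-0.7 -0.2 -1.6] w 0.5 d [-2.7 -3.6 -1.9] turn 0.1
[np.float64(-3.6), np.float64(-2.7), np.float64(1.9), np.float64(-0.1)]
```

View pics/w3.png

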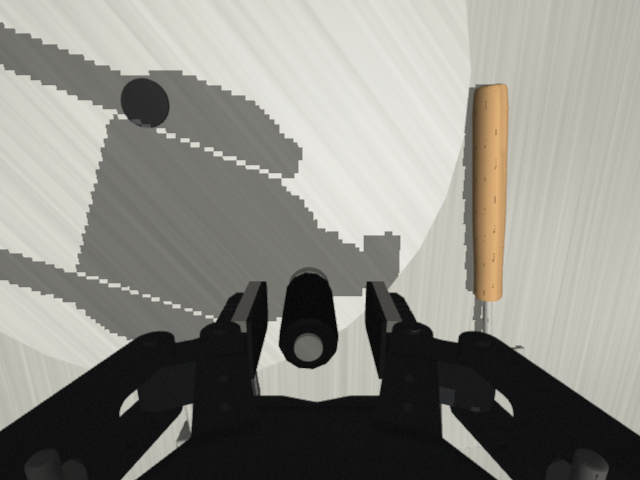

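The sleeve sits between the jaws at px (308,345). I'll nudge slightly and close.

Emit:
{"api": "step_arm", "payload": {"steps": [[-3,-2,2,0],[0,0,0,0],[0,0,0,0],[0,0,0,0]], "claw": 10}}

```text
time: 3.6
tool_pos: [0.6385, -0.1687, 0.1154]
tool_rot: [0.006, 0.707, 0.707, 0.008]
contact_force: [2.6, -1.2, -5.9]
gripper_width: 0.237
```

```bash
python3 - <<'E'
from h import *
np.set_printoptions(precision=4,suppress=True)
im,d,P,K,E=look('wrist','w4'); s=state();print(s['tool_pos'],s['contact_force'],s['ft_torque'],s['gripper_width'])
g=im.astype(int).sum(2)
n,l,st,c=cv2.connectedComponentsWithStats(((g<100)&(np.mgrid[:480,:640][0]<200)).astype('uint8'))
for i in range(1,n):
    if st[i,4]>100:
        u,v=c[i]; r=E[:3,:3]@np.array([(u-K[0,2])/K[0,0],(v-K[1,2])/K[1,1],1]); print(st[i],c[i],E[:3,3]+r*(.075-E[2,3])/r[2])
E
```

```text
[ 0.6385 -0.1686  0.1154] [ 2.0042 -0.3757 -7.4078] [-0.2494  0.1266 -0.0574] 0.23695876311218694
```

```bash
cat > arc.py <<'E'
import sys,numpy as np
from plant import state
from p import psi_of
# arc.py dtheta n [settle] : n rows of dtheta deg about c
c=np.array([567.,-86.]); s=state(); p=np.array(s['tool_pos'])*1000; a=np.radians(psi_of(s['tool_rot']))
dt,n=float(sys.argv[1]),int(sys.argv[2]); r=p[:2]-c; th=np.degrees(np.arctan2(r[1],r[0]))
f=np.array(s['contact_force']); e=r/np.hypot(*r); t=np.array([-e[1],e[0]])
print('t',round(s['time'],2),'th',th.round(1),'R',np.hypot(*r).round(1),'z',p[2].round(1),'Frad',(f[:2]@e).round(1),'Ftan',(f[:2]@t).round(1),'Fz',f[2].round(1),'psi',np.degrees(a).round(1))
for i in range(n):
    A,B=np.radians([th+dt*i,th+dt*(i+1)])
    d=110*np.array([np.cos(B)-np.cos(A),np.sin(B)-np.sin(A)])
    print([float(round(-np.sin(a)*d[0]+np.cos(a)*d[1])),float(round(np.cos(a)*d[0]+np.sin(a)*d[1])),0,0])
E
python3 arc.py -7 8
```

```text
t 3.65 th -49.1 R 109.3 z 115.4 Frad 1.6 Ftan 1.3 Fz -7.4 psi 0.1
[-8.0, -11.0, 0, 0]
[-7.0, -12.0, 0, 0]
[-5.0, -12.0, 0, 0]
[-4.0, -13.0, 0, 0]
[-2.0, -13.0, 0, 0]
[-1.0, -13.0, 0, 0]
[1.0, -13.0, 0, 0]
[3.0, -13.0, 0, 0]
```

Emit:
{"api": "step_arm", "payload": {"steps": [[-8,-11,0,0],[-7,-12,0,0],[-5,-12,0,0],[-4,-13,0,0]]}}

```text
time: 4.05
tool_pos: [0.5891, -0.1931, 0.1153]
tool_rot: [0.006, 0.706, 0.708, 0.009]
contact_force: [-0.4, 4.3, -0.6]
gripper_width: 0.236
```

```bash
python3 arc.py -7 4
```

```text
t 4.05 th -78.3 R 109.3 z 115.3 Frad -4.3 Ftan 0.5 Fz -0.6 psi 0.1
[-2.0, -13.0, 0, 0]
[0.0, -13.0, 0, 0]
[1.0, -13.0, 0, 0]
[3.0, -13.0, 0, 0]
```

Emit:
{"api": "step_arm", "payload": {"steps": [[-2,-13,0,0],[0,-13,0,0],[1,-13,0,0],[3,-13,0,0]]}}

```text
time: 4.45
tool_pos: [0.5322, -0.1898, 0.1153]
tool_rot: [0.004, 0.707, 0.707, 0.012]
contact_force: [2.2, 5.1, -3.2]
gripper_width: 0.242
```

```bash
python3 arc.py -7 4
```

```text
t 4.45 th -108.6 R 109.5 z 115.3 Frad -5.5 Ftan 0.4 Fz -3.2 psi -0.0
[5.0, -12.0, 0, 0]
[7.0, -12.0, 0, 0]
[8.0, -11.0, 0, 0]
[9.0, -10.0, 0, 0]
```

Emit:
{"api": "step_arm", "payload": {"steps": [[4.5,-12.5,0,0],[6,-12,0,0],[7.5,-11,0,0],[9,-10,0,0]]}}

```text
time: 4.85
tool_pos: [0.4839, -0.1582, 0.1153]
tool_rot: [0.004, 0.708, 0.706, 0.018]
contact_force: [7.1, 6.0, -6.2]
gripper_width: 0.235
```

```bash
python3 arc.py -7 4
```

```text
t 4.85 th -139.0 R 110.1 z 115.3 Frad -9.3 Ftan 0.1 Fz -6.2 psi -0.2
[11.0, -8.0, 0, 0]
[12.0, -7.0, 0, 0]
[12.0, -5.0, 0, 0]
[13.0, -4.0, 0, 0]
```

Emit:
{"api": "step_arm", "payload": {"steps": [[11.5,-7,0,0],[12,-6.5,0,0],[12.5,-4.5,0,0],[13,-3,0,0]]}}

```text
time: 5.25
tool_pos: [0.4588, -0.107, 0.1153]
tool_rot: [0.004, 0.709, 0.705, 0.017]
contact_force: [4.1, -0.1, -6.7]
gripper_width: 0.241
```

```bash
python3 arc.py -7 4
```

```text
t 5.25 th -169.0 R 110.2 z 115.3 Frad -4.0 Ftan 0.9 Fz -6.7 psi -0.3
[13.0, -2.0, 0, 0]
[13.0, 0.0, 0, 0]
[13.0, 1.0, 0, 0]
[13.0, 3.0, 0, 0]
```

Emit:
{"api": "step_arm", "payload": {"steps": [[13.5,-1,0,0],[13.5,1,0,0],[13,3,0,0],[13,4,0,0]]}}

```text
time: 5.65
tool_pos: [0.4627, -0.0496, 0.1153]
tool_rot: [0.002, 0.708, 0.706, 0.014]
contact_force: [4.0, -3.0, -9.7]
gripper_width: 0.237
```

```bash
python3 arc.py -7 4
```

```text
t 5.65 th 160.8 R 110.5 z 115.3 Frad -4.8 Ftan 1.5 Fz -9.7 psi -0.2
[12.0, 5.0, 0, 0]
[12.0, 7.0, 0, 0]
[11.0, 8.0, 0, 0]
[10.0, 9.0, 0, 0]
```

Emit:
{"api": "step_arm", "payload": {"steps": [[12,6,0,0],[11.5,7,0,0],[10.5,8.5,0,0],[9.5,10,0,0]]}}

```text
time: 6.05
tool_pos: [0.4944, -0.0023, 0.1153]
tool_rot: [0.003, 0.708, 0.706, 0.012]
contact_force: [2.7, -4.9, -9.0]
gripper_width: 0.238
```

```bash
python3 arc.py -7 4
```

```text
t 6.05 th 130.9 R 110.8 z 115.3 Frad -5.4 Ftan 1.2 Fz -9.0 psi -0.1
[8.0, 11.0, 0, 0]
[7.0, 12.0, 0, 0]
[5.0, 12.0, 0, 0]
[4.0, 13.0, 0, 0]
```

Emit:
{"api": "step_arm", "payload": {"steps": [[8,11,0,0],[6.5,12,0,0],[5,12.5,0,0],[3,13,0,0]]}}

```text
time: 6.45
tool_pos: [0.5453, 0.0227, 0.1154]
tool_rot: [0.002, 0.707, 0.707, 0.01]
contact_force: [-0.1, -4.3, -4.9]
gripper_width: 0.24
```

```bash
python3 arc.py -7 4
```

```text
t 6.45 th 101.3 R 110.8 z 115.4 Frad -4.2 Ftan 0.9 Fz -4.9 psi -0.0
[2.0, 13.0, 0, 0]
[0.0, 13.0, 0, 0]
[-1.0, 13.0, 0, 0]
[-3.0, 13.0, 0, 0]
```

Emit:
{"api": "step_arm", "payload": {"steps": [[2,13,0,0],[0,13,0,0],[-2,13,0,0],[-3.5,13,0,0]]}}

```text
time: 6.85
tool_pos: [0.6005, 0.0197, 0.1153]
tool_rot: [0.001, 0.707, 0.707, 0.007]
contact_force: [-2.8, -5.1, -3.2]
gripper_width: 0.24
```

```bash
python3 arc.py -7 4
```

```text
t 6.85 th 72.4 R 110.9 z 115.3 Frad -5.7 Ftan 1.1 Fz -3.2 psi -0.0
[-5.0, 13.0, 0, 0]
[-6.0, 12.0, 0, 0]
[-8.0, 11.0, 0, 0]
[-9.0, 10.0, 0, 0]
```

Emit:
{"api": "step_arm", "payload": {"steps": [[-5,12.5,0,0],[-6.5,12,0,0],[-8,11,0,0],[-9.5,10,0,0]]}}

```text
time: 7.25
tool_pos: [0.6454, -0.0074, 0.1152]
tool_rot: [-0.007, 0.707, 0.707, 0.001]
contact_force: [-11.6, 1.7, 2.2]
gripper_width: 0.238
```

```bash
python3 arc.py -7 4
```

```text
t 7.25 th 45.1 R 111.0 z 115.2 Frad -6.9 Ftan 9.4 Fz 2.2 psi 0.0
[-10.0, 9.0, 0, 0]
[-11.0, 8.0, 0, 0]
[-12.0, 6.0, 0, 0]
[-13.0, 5.0, 0, 0]
```

Drag is felt (9.4 N) at handle angle 45°. I'll map the zone in small steps.

Emit:
{"api": "step_arm", "payload": {"steps": [[-7,6.5,0,0],[-7.5,6,0,0]]}}

```text
time: 7.45
tool_pos: [0.6566, -0.0203, 0.1152]
tool_rot: [-0.013, 0.707, 0.707, -0.002]
contact_force: [-12.2, -0.8, 0.4]
gripper_width: 0.238
```

```bash
python3 arc.py -5 1
```

```text
t 7.45 th 36.2 R 111.1 z 115.2 Frad -10.3 Ftan 6.6 Fz 0.4 psi 0.0
[-8.0, 5.0, 0, 0]
```

Emit:
{"api": "step_arm", "payload": {"steps": [[-8,5.5,0,0],[-8.5,4,0,0]]}}

```text
time: 7.65
tool_pos: [0.6658, -0.0351, 0.1153]
tool_rot: [-0.016, 0.707, 0.707, -0.003]
contact_force: [-6.8, 1.2, -0.9]
gripper_width: 0.239
```

```bash
python3 arc.py -5 1
```

```text
t 7.65 th 27.3 R 111.1 z 115.3 Frad -5.5 Ftan 4.2 Fz -0.9 psi 0.0
[-9.0, 4.0, 0, 0]
```

Emit:
{"api": "step_arm", "payload": {"steps": [[-9,3.5,0,0],[-9,2.5,0,0]]}}

```text
time: 7.85
tool_pos: [0.673, -0.0527, 0.1153]
tool_rot: [-0.017, 0.707, 0.707, -0.003]
contact_force: [-7.5, -1.3, -1.2]
gripper_width: 0.237
```

```bash
python3 arc.py -5 1
```

```text
t 7.85 th 17.5 R 111.1 z 115.3 Frad -7.5 Ftan 1.0 Fz -1.2 psi 0.0
[-9.0, 2.0, 0, 0]
```

Emit:
{"api": "step_arm", "payload": {"steps": [[9,-2,0,0],[9,-3,0,0]]}}

```text
time: 8.05
tool_pos: [0.6671, -0.0378, 0.1157]
tool_rot: [-0.019, 0.708, 0.706, -0.007]
contact_force: [-8.1, -5.2, -2.3]
gripper_width: 0.24
```

```bash
python3 arc.py 5 1
```

```text
t 8.05 th 25.7 R 111.1 z 115.7 Frad -9.6 Ftan -1.2 Fz -2.3 psi -0.2
[8.0, -5.0, 0, 0]
```

Emit:
{"api": "step_arm", "payload": {"steps": [[8.5,-4.5,0,0]]}}

```text
time: 8.15
tool_pos: [0.6632, -0.0305, 0.1158]
tool_rot: [-0.017, 0.708, 0.705, -0.008]
contact_force: [-2.0, -8.8, -7.4]
gripper_width: 0.234
```

```bash
python3 arc.py 5 1
```

```text
t 8.15 th 30.0 R 111.0 z 115.8 Frad -6.2 Ftan -6.6 Fz -7.4 psi -0.2
[8.0, -5.0, 0, 0]
```

Emit:
{"api": "step_arm", "payload": {"steps": [[8,-5.5,0,0]]}}

```text
time: 8.25
tool_pos: [0.6591, -0.0239, 0.1158]
tool_rot: [-0.015, 0.709, 0.705, -0.009]
contact_force: [-0.6, -8.9, -8.5]
gripper_width: 0.244
```

```bash
python3 arc.py 5 1
```

```text
t 8.25 th 34.0 R 111.0 z 115.8 Frad -5.5 Ftan -7.1 Fz -8.5 psi -0.3
[8.0, -6.0, 0, 0]
```

Emit:
{"api": "step_arm", "payload": {"steps": [[7.5,-6,0,0]]}}

```text
time: 8.35
tool_pos: [0.6546, -0.0179, 0.1158]
tool_rot: [-0.013, 0.709, 0.705, -0.009]
contact_force: [2.3, -8.1, -8.4]
gripper_width: 0.238
```

```bash
python3 arc.py 5 1
```

```text
t 8.35 th 37.9 R 111.0 z 115.8 Frad -3.1 Ftan -7.8 Fz -8.4 psi -0.4
[7.0, -6.0, 0, 0]
```

Emit:
{"api": "step_arm", "payload": {"steps": [[7,-6.5,0,0]]}}

```text
time: 8.45
tool_pos: [0.65, -0.0123, 0.1158]
tool_rot: [-0.01, 0.71, 0.704, -0.009]
contact_force: [2.7, -8.8, -8.4]
gripper_width: 0.238
```

```bash
python3 arc.py 5 1
```

```text
t 8.45 th 41.6 R 111.0 z 115.8 Frad -3.9 Ftan -8.4 Fz -8.4 psi -0.4
[7.0, -7.0, 0, 0]
```

Emit:
{"api": "step_arm", "payload": {"steps": [[6.5,-7,0,0]]}}

```text
time: 8.55
tool_pos: [0.645, -0.0071, 0.1158]
tool_rot: [-0.008, 0.71, 0.704, -0.008]
contact_force: [3.4, -7.7, -8.4]
gripper_width: 0.236
```

```bash
python3 arc.py 5 1
```

```text
t 8.55 th 45.3 R 111.0 z 115.8 Frad -3.1 Ftan -7.8 Fz -8.4 psi -0.5
[6.0, -7.0, 0, 0]
```

Emit:
{"api": "step_arm", "payload": {"steps": [[6,-7.5,0,0]]}}

```text
time: 8.65
tool_pos: [0.6395, -0.002, 0.1158]
tool_rot: [-0.005, 0.71, 0.704, -0.007]
contact_force: [4.1, -7.6, -9.7]
gripper_width: 0.237
```

```bash
python3 arc.py 5 1
```

```text
t 8.65 th 49.2 R 111.0 z 115.8 Frad -3.0 Ftan -8.1 Fz -9.7 psi -0.6
[6.0, -8.0, 0, 0]
```

Emit:
{"api": "step_arm", "payload": {"steps": [[5.5,-8,0,0]]}}

```text
time: 8.75
tool_pos: [0.6334, 0.0029, 0.1158]
tool_rot: [-0.003, 0.711, 0.703, -0.007]
contact_force: [3.7, -6.8, -8.5]
gripper_width: 0.235
```

```bash
python3 arc.py 5 1
```

```text
t 8.75 th 53.2 R 111.0 z 115.8 Frad -3.2 Ftan -7.0 Fz -8.5 psi -0.6
[5.0, -8.0, 0, 0]
```

Emit:
{"api": "step_arm", "payload": {"steps": [[-6,7.5,0,0],[-7,7,0,0],[0,0,0,0],[0,0,0,0],[0,0,0,0],[0,0,0,0],[0,0,0,0],[0,0,0,0]]}}

```text
time: 9.55
tool_pos: [0.646, -0.0076, 0.1157]
tool_rot: [-0.014, 0.712, 0.702, -0.013]
contact_force: [-5.9, -4.2, -2.5]
gripper_width: 0.24
```

```bash
python3 arc.py -5 1
```

```text
t 9.55 th 44.8 R 111.3 z 115.7 Frad -7.2 Ftan 1.2 Fz -2.5 psi -0.8
[-7.0, 7.0, 0, 0]
```

Emit:
{"api": "step_arm", "payload": {"steps": [[0,0,0,0],[0,0,0,0],[0,0,0,0],[0,0,0,0],[0,0,0,0],[0,0,0,0],[0,0,0,0],[0,0,0,0]], "claw": 50}}

```text
time: 10.35
tool_pos: [0.6526, -0.0047, 0.1216]
tool_rot: [-0.011, 0.712, 0.702, -0.007]
contact_force: [-0.1, 1.0, 0.2]
gripper_width: 0.503
```

```bash
python3 arc.py -5 1
```

```text
t 10.35 th 43.5 R 118.1 z 121.6 Frad 0.6 Ftan 0.8 Fz 0.2 psi -0.9
[-7.0, 6.0, 0, 0]
```

Emit:
{"api": "step_arm", "payload": {"steps": [[0,0,-30,0],[0,0,-45,0],[-45,-11,-5,-5.5],[-45,-14,0,0],[-45,-14,0,0],[-45,-14,0,0],[-45,-14,0,0],[-40,-13,0,0]]}}

```text
time: 11.15
tool_pos: [0.5924, -0.2787, 0.2048]
tool_rot: [-0.011, 0.673, 0.74, -0.006]
contact_force: [0.5, -0.7, -0.1]
gripper_width: 0.499
```

```bash
python3 - <<'E'
from h import *
np.set_printoptions(precision=4,suppress=True)
im,d,P,K,E=look('wrist','w5')
X,Y,Z=P[...,0],P[...,1],P[...,2]
m=(Z>.106)&(Z<.122)&(np.hypot(X-.583,Y+.28)<.03); print('knob',m.sum(),P[m].mean(0),P[m].min(0),P[m].max(0))
E
python3 p.py .583 -.280 .15 4.7 2
```

```text
knob 747 [ 0.5833 -0.2772  0.1131] [ 0.5734 -0.2882  0.1062] [ 0.5929 -0.2684  0.1156]
at [ 590.7 -284.9  204.9] psi 5.2 t 11.2 F [-1.7 -2.6  0.6] w 0.5 d [ -7.7   4.9 -54.9] turn -0.5
[np.float64(2.8), np.float64(-3.6), np.float64(27.4), np.float64(0.2)]
[np.float64(2.8), np.float64(-3.6), np.float64(27.4), np.float64(0.2)]
```

View pics/w5.png

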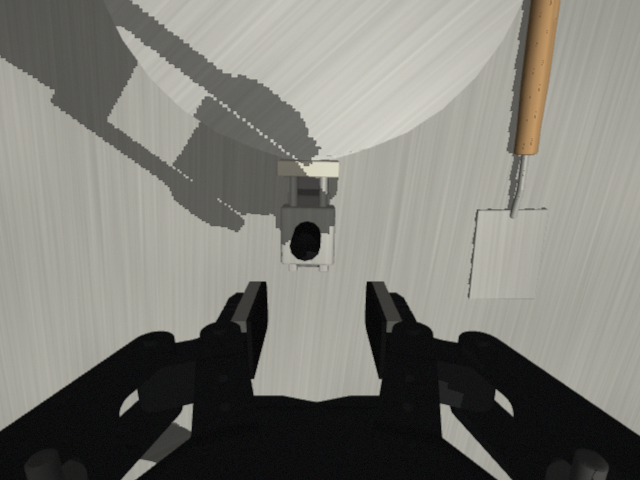

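Emit:
{"api": "step_arm", "payload": {"steps": [[3,-4,20,0],[2.5,-3.5,35,0],[0,0,35,0]]}}

```text
time: 11.5
tool_pos: [0.5832, -0.2867, 0.121]
tool_rot: [-0.002, 0.677, 0.736, -0.007]
contact_force: [0.1, -0.1, -0.9]
gripper_width: 0.499
```

```bash
python3 p.py .583 -.280 .103 4.7 2
```

```text
at [ 583.2 -286.7  121. ] psi 4.8 t 11.5 F [ 0.1 -0.1 -0.9] w 0.5 d [ -0.2   6.7 -18. ] turn -0.1
[np.float64(3.4), np.float64(0.2), np.float64(9.0), np.float64(0.0)]
[np.float64(3.4), np.float64(0.2), np.float64(9.0), np.float64(0.0)]
```

Emit:
{"api": "step_arm", "payload": {"steps": [[3.5,0,10,0],[3,0,6,0],[0,0,0,0],[0,0,0,0]]}}

```text
time: 11.9
tool_pos: [0.5802, -0.2777, 0.1006]
tool_rot: [-0.006, 0.677, 0.736, -0.008]
contact_force: [0.2, -0.5, 0.3]
gripper_width: 0.501
```

```bash
python3 p.py .583 -.280 .103 4.7 1
```

```text
at [ 580.2 -277.7  100.6] psi 4.8 t 11.9 F [ 0.2 -0.5  0.3] w 0.5 d [ 2.8 -2.3  2.4] turn -0.1
[np.float64(-2.5), np.float64(2.6), np.float64(-2.4), np.float64(0.1)]
```

Emit:
{"api": "step_arm", "payload": {"steps": [[0,0,0,0],[0,0,0,0],[0,0,0,0],[0,0,0,0]], "claw": 10}}

```text
time: 12.3
tool_pos: [0.5825, -0.2781, 0.1034]
tool_rot: [-0.003, 0.677, 0.736, -0.007]
contact_force: [0.7, -0.6, -3.6]
gripper_width: 0.216
```

```bash
python3 p.py .583 -.280 .103 4.7 1
```

```text
at [ 582.5 -278.1  103.4] psi 4.8 t 12.3 F [ 0.7 -0.6 -3.6] w 0.22 d [ 0.5 -1.9 -0.4] turn -0.1
[np.float64(-2.0), np.float64(0.3), np.float64(0.4), np.float64(0.1)]
```

Gripped with the knob at y = -278.1. I'll pull outward 5 mm.

Emit:
{"api": "step_arm", "payload": {"steps": [[-3,0,0,0],[-2,0,0,0],[0,0,0,0]]}}

```text
time: 12.6
tool_pos: [0.5827, -0.2801, 0.1035]
tool_rot: [-0.007, 0.677, 0.736, -0.005]
contact_force: [-0.3, -1.9, -2.8]
gripper_width: 0.213
```

```bash
python3 p.py .583 -.2831 .103 4.7 1
```

```text
at [ 582.7 -280.1  103.5] psi 4.8 t 12.6 F [-0.3 -1.9 -2.8] w 0.21 d [ 0.3 -3.  -0.5] turn -0.1
[np.float64(-3.0), np.float64(0.1), np.float64(0.5), np.float64(0.1)]
```

Emit:
{"api": "step_arm", "payload": {"steps": [[-4,0,0,0],[0,0,0,0]]}}

```text
time: 12.8
tool_pos: [0.5828, -0.2816, 0.1035]
tool_rot: [-0.009, 0.677, 0.736, -0.003]
contact_force: [-0.2, -2.9, -3.0]
gripper_width: 0.217
```

```bash
python3 p.py .583 -.2836 .103 4.7 1
```

```text
at [ 582.8 -281.6  103.5] psi 4.9 t 12.8 F [-0.2 -2.9 -3. ] w 0.22 d [ 0.2 -2.  -0.5] turn -0.2
[np.float64(-2.0), np.float64(-0.0), np.float64(0.5), np.float64(0.2)]
```

Emit:
{"api": "step_arm", "payload": {"steps": [[-5,0,0,0],[0,0,0,0]]}}

```text
time: 13.0
tool_pos: [0.5831, -0.2842, 0.1035]
tool_rot: [-0.012, 0.676, 0.736, -0.001]
contact_force: [0.2, -3.4, -3.5]
gripper_width: 0.215
```

```bash
python3 p.py .583 -.2836 .103 4.7 1
```

```text
at [ 583.1 -284.2  103.5] psi 4.9 t 13.0 F [ 0.2 -3.4 -3.5] w 0.22 d [-0.1  0.6 -0.5] turn -0.2
[np.float64(0.6), np.float64(-0.0), np.float64(0.5), np.float64(0.2)]
```

Emit:
{"api": "step_arm", "payload": {"steps": [[0,0,0,0],[0,0,0,0],[0,0,0,0],[0,0,-30,0],[0,0,-45,0],[0,0,-40,0]], "claw": 60}}

```text
time: 13.6
tool_pos: [0.5819, -0.2863, 0.2151]
tool_rot: [-0.017, 0.677, 0.736, -0.004]
contact_force: [1.3, -0.6, 0.0]
gripper_width: 0.604
```

```bash
python3 - <<'E'
from h import *
np.set_printoptions(precision=4,suppress=True)
im,d,P,K,E=look('wrist','w6')
X,Y,Z=P[...,0],P[...,1],P[...,2]
m=(Z>.106)&(Z<.122)&(np.hypot(X-.583,Y+.285)<.03); print('knob',m.sum(),P[m].mean(0),P[m].min(0),P[m].max(0))
E
python3 p.py .567 .234 .2 90 2
```

```text
knob 687 [ 0.5835 -0.2833  0.1131] [ 0.5741 -0.2936  0.106 ] [ 0.5932 -0.2744  0.1157]
at [ 585.  -288.3  224.2] psi 4.8 t 13.7 F [ 2.2 -1.4  5.4] w 0.6 d [-18.  522.3 -24.2] turn 85.2
[np.float64(261.0), np.float64(12.9), np.float64(12.1), np.float64(-42.6)]
[np.float64(183.4), np.float64(186.1), np.float64(12.1), np.float64(-42.6)]
```

View pics/w6.png

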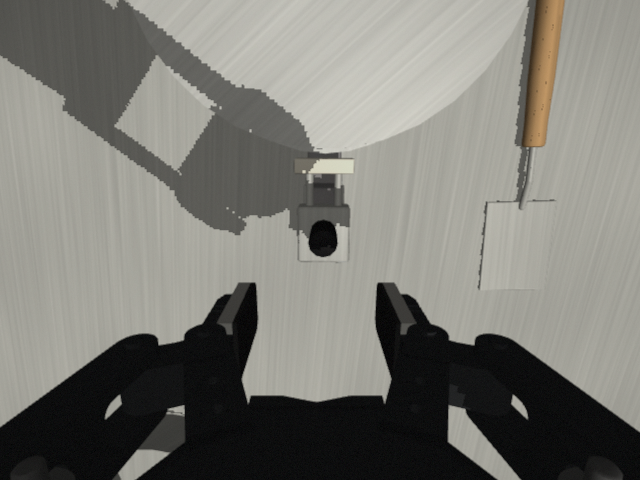

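The scraper moved 6.1 mm and a gap shows at the blade (px (324,155)). Next: the beakers.

Emit:
{"api": "step_arm", "payload": {"steps": [[47,-4,0,5],[47,-2,0,0],[48,-2,0,0],[48,-2,0,0],[48,-2,0,0],[48,-2,0,0],[48,-2,0,0],[48,-2,0,0]], "claw": 95}}

```text
time: 14.45
tool_pos: [0.571, 0.0961, 0.2368]
tool_rot: [0.001, 0.715, 0.699, 0.0]
contact_force: [0.9, -1.2, 0.0]
gripper_width: 0.949
```

Emit:
{"api": "step_arm", "payload": {"steps": [[30,0,0,0],[10,0,0,0],[0,0,0,0]]}}

```text
time: 14.75
tool_pos: [0.5715, 0.1425, 0.2382]
tool_rot: [0.002, 0.712, 0.702, 0.002]
contact_force: [1.3, -0.5, -0.1]
gripper_width: 0.948
```

```bash
cat > bk.py <<'E'
from h import *
np.set_printoptions(precision=4,suppress=True)
import sys
def beakers(im,P,z0,z1,name=''):
    Z=P[...,2]; mx=im.max(2).astype(int); mn=im.min(2).astype(int)
    m=((Z>z0)&(Z<z1)&(mx>60)&(mx-mn<60)).astype('uint8')
    m=cv2.morphologyEx(m,cv2.MORPH_CLOSE,np.ones((5,5)))
    n,l,st,c=cv2.connectedComponentsWithStats(m)
    for i in range(1,n):
        if st[i,4]<80: continue
        q=P[(l==i)&(Z>z0)&(Z<z1)][:,:2]
        A=np.c_[2*q,np.ones(len(q))]; s=np.linalg.lstsq(A,(q**2).sum(1),rcond=None)[0]
        print(name,st[i],'mid',(q.min(0)+q.max(0))/2,'size',q.max(0)-q.min(0),'fit',s[:2],np.sqrt(s[2]+s[0]**2+s[1]**2))
if __name__=='__main__':
    im,d,P,K,E=look(sys.argv[1],sys.argv[2]); beakers(im,P,float(sys.argv[3]),float(sys.argv[4]))
E
python3 bk.py wrist w7 .053 .072; python3 p.py .566 .232 .2 0 1
```

```text
[224   0  52  13 345] mid [0.5249 0.3068] size [0.0372 0.0089] fit [0.5243 0.3279] 0.024511429699622802
 [ 273   69   71   76 1199] mid [0.5672 0.2334] size [0.0566 0.0568] fit [0.5673 0.2333] 0.0266412187516717
 [ 0 99 10 48 81] mid [0.3172 0.2248] size [0.0144 0.0366] fit [0.2995 0.2291] 0.02369376291715385
 [211 310 213  48 926] mid [0.5734 0.0316] size [0.2018 0.0502] fit [ 0.5683 -0.084 ] 0.1394678022868974
at [571.6 141.7 238.2] psi -0.9 t 14.8 F [ 0.7 -0.7 -0.1] w 0.95 d [ -5.6  90.3 -38.2] turn 0.9
[np.float64(90.2), np.float64(-6.9), np.float64(38.2), np.float64(-0.9)]
```

View pics/w7.png

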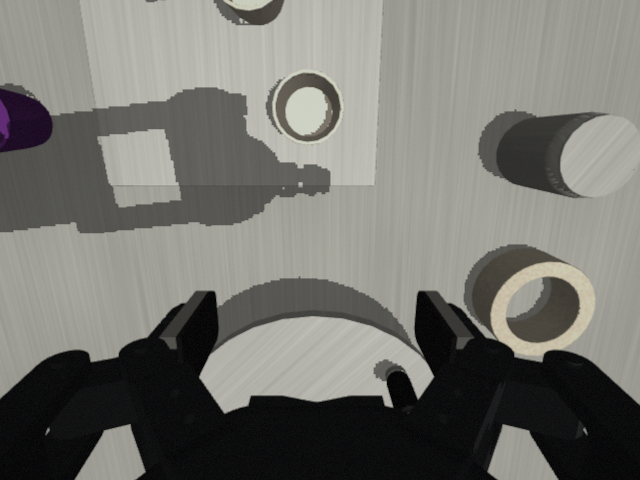

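White beaker 1 is at px (307,106). Another at the top edge (250,0) appears shifted, so I'll recheck it later. Grasping beaker 1.

Emit:
{"api": "step_arm", "payload": {"steps": [[40,-3,20,-0.9],[40,-1,25,0],[10,0,30,0],[0,0,30,0],[0,0,20,0]]}}

```text
time: 15.3
tool_pos: [0.5767, 0.2259, 0.1161]
tool_rot: [0.007, 0.711, 0.703, 0.006]
contact_force: [-0.6, -1.1, 0.9]
gripper_width: 0.952
```

```bash
python3 p.py .567 .2335 .042 0 2
```

```text
at [576.7 225.9 116.1] psi -0.6 t 15.3 F [-0.6 -1.1  0.9] w 0.95 d [ -9.7   7.6 -74.1] turn 0.6
[np.float64(3.8), np.float64(-4.9), np.float64(37.0), np.float64(-0.3)]
[np.float64(3.8), np.float64(-4.9), np.float64(37.0), np.float64(-0.3)]
```

Emit:
{"api": "step_arm", "payload": {"steps": [[4,-8,10,-0.6],[3,-4,5,0],[0,0,0,0]]}}

```text
time: 15.6
tool_pos: [0.5634, 0.2287, 0.0967]
tool_rot: [0.006, 0.709, 0.705, 0.003]
contact_force: [0.8, -0.6, -0.0]
gripper_width: 0.95
```

```bash
python3 p.py .567 .2335 .042 0 2
```

```text
at [563.4 228.7  96.7] psi -0.3 t 15.6 F [ 0.8 -0.6 -0. ] w 0.95 d [  3.6   4.8 -54.7] turn 0.3
[np.float64(2.4), np.float64(1.8), np.float64(27.4), np.float64(-0.1)]
[np.float64(2.4), np.float64(1.8), np.float64(27.4), np.float64(-0.1)]
```

Emit:
{"api": "step_arm", "payload": {"steps": [[3,2,22,0],[2,2,22,0],[0,0,6,0],[0,0,3,0]]}}

```text
time: 16.0
tool_pos: [0.5735, 0.2333, 0.0501]
tool_rot: [0.009, 0.709, 0.705, 0.009]
contact_force: [0.1, -0.0, 0.0]
gripper_width: 0.953
```

```bash
python3 p.py .567 .2335 .042 0 1
```

```text
at [573.5 233.3  50.1] psi -0.4 t 16.0 F [ 0.1 -0.   0. ] w 0.95 d [-6.5  0.2 -8.1] turn 0.4
[np.float64(0.2), np.float64(-6.5), np.float64(8.1), np.float64(-0.4)]
```

Emit:
{"api": "step_arm", "payload": {"steps": [[0,0,0,0],[0,0,0,0],[0,0,0,0],[0,0,0,0]], "claw": 40}}

```text
time: 16.4
tool_pos: [0.5752, 0.2335, 0.0542]
tool_rot: [0.011, 0.709, 0.705, 0.011]
contact_force: [-0.3, -0.6, -1.7]
gripper_width: 0.65
```

```bash
python3 p.py .567 .2335 .042 0 1
```

```text
at [575.2 233.5  54.2] psi -0.4 t 16.4 F [-0.3 -0.6 -1.7] w 0.65 d [ -8.2   0.  -12.2] turn 0.4
[np.float64(-0.0), np.float64(-8.2), np.float64(12.2), np.float64(-0.4)]
```

Emit:
{"api": "step_arm", "payload": {"steps": [[0,0,-20,0],[0,0,-40,0],[-20,-5,-40,0],[-45,-7,-35,0],[-47,-8,0,0],[-47,-8,0,0],[-47,-8,0,0],[-47,-8,0,0]]}}

```text
time: 17.2
tool_pos: [0.5266, -0.0174, 0.1908]
tool_rot: [0.014, 0.705, 0.709, 0.012]
contact_force: [0.7, -0.4, -1.8]
gripper_width: 0.643
```

```bash
python3 p.py .5118 -.1412 .17 0 3
```

```text
at [526.6 -17.4 190.8] psi 0.3 t 17.2 F [ 0.7 -0.4 -1.8] w 0.64 d [ -14.8 -123.8  -20.8] turn -0.3
[np.float64(-41.2), np.float64(-5.1), np.float64(6.9), np.float64(0.1)]
[np.float64(-41.3), np.float64(-5.1), np.float64(6.9), np.float64(0.1)]
[np.float64(-41.3), np.float64(-5.0), np.float64(6.9), np.float64(0.1)]
```

Emit:
{"api": "step_arm", "payload": {"steps": [[-45,-7,0,0],[-45,-7,5,0],[-16,0,5,0],[0,0,5,0],[0,0,0,0]]}}

```text
time: 17.7
tool_pos: [0.511, -0.1332, 0.1765]
tool_rot: [0.016, 0.708, 0.706, 0.012]
contact_force: [-0.6, 0.5, -1.8]
gripper_width: 0.653
```

```bash
python3 p.py .5118 -.1412 .128 0 2; python3 -c "
from plant import state; print(state()['tool_rot'])"
```

```text
at [ 511.  -133.2  176.5] psi -0.2 t 17.7 F [-0.6  0.5 -1.8] w 0.65 d [  0.8  -8.  -48.5] turn 0.2
[np.float64(-4.0), np.float64(0.4), np.float64(24.3), np.float64(-0.1)]
[np.float64(-4.0), np.float64(0.4), np.float64(24.3), np.float64(-0.1)]
[0.01621719 0.70814107 0.70578178 0.0120543 ]
```

Emit:
{"api": "step_arm", "payload": {"steps": [[-5,0,20,0],[-4,0,18,0],[0,0,8,0],[0,0,2,0]]}}

```text
time: 18.1
tool_pos: [0.5146, -0.1387, 0.1288]
tool_rot: [0.017, 0.706, 0.708, 0.013]
contact_force: [-0.8, -0.3, -0.5]
gripper_width: 0.649
```

```bash
python3 p.py .5118 -.1412 .125 0 1
```

```text
at [ 514.6 -138.7  128.8] psi 0.1 t 18.1 F [-0.8 -0.3 -0.5] w 0.65 d [-2.8 -2.5 -3.8] turn -0.1
[np.float64(-2.5), np.float64(-2.8), np.float64(3.8), np.float64(0.1)]
```

Emit:
{"api": "step_arm", "payload": {"steps": [[0,0,3,0],[0,0,0,0]]}}

```text
time: 18.3
tool_pos: [0.5152, -0.1373, 0.1261]
tool_rot: [0.017, 0.705, 0.708, 0.013]
contact_force: [-1.3, 0.4, -2.1]
gripper_width: 0.649
```

```bash
python3 p.py .5118 -.1412 .125 0 1
```

```text
at [ 515.2 -137.3  126.1] psi 0.3 t 18.3 F [-1.3  0.4 -2.1] w 0.65 d [-3.4 -3.9 -1.1] turn -0.3
[np.float64(-3.9), np.float64(-3.4), np.float64(1.1), np.float64(0.3)]
```

Emit:
{"api": "step_arm", "payload": {"steps": [[0,0,2,0],[0,0,1,0]]}}

```text
time: 18.5
tool_pos: [0.5163, -0.1371, 0.1245]
tool_rot: [0.018, 0.705, 0.709, 0.014]
contact_force: [0.7, -0.4, -1.1]
gripper_width: 0.645
```

```bash
python3 p.py .5118 -.1412 .125 0 1
```

```text
at [ 516.3 -137.1  124.5] psi 0.3 t 18.5 F [ 0.7 -0.4 -1.1] w 0.64 d [-4.5 -4.1  0.5] turn -0.3
[np.float64(-4.0), np.float64(-4.5), np.float64(-0.5), np.float64(0.3)]
```

Emit:
{"api": "step_arm", "payload": {"steps": [[0,0,2,0],[0,0,0,0]]}}

```text
time: 18.7
tool_pos: [0.517, -0.1374, 0.1235]
tool_rot: [0.019, 0.705, 0.709, 0.014]
contact_force: [0.5, -0.3, -1.4]
gripper_width: 0.642
```

```bash
python3 p.py .5118 -.1412 .125 0 1
```

```text
at [ 517.  -137.4  123.5] psi 0.3 t 18.7 F [ 0.5 -0.3 -1.4] w 0.64 d [-5.2 -3.8  1.5] turn -0.3
[np.float64(-3.7), np.float64(-5.3), np.float64(-1.5), np.float64(0.3)]
```

```bash
python3 - <<'E'
from h import *
np.set_printoptions(precision=4,suppress=True)
im,d,P,K,E=look('wrist','w8')
Z=P[...,2]; m=(np.hypot(P[...,0]-.517,P[...,1]+.137)<.034)&(Z>.1)&(im.min(2)>60); print(m.sum(),np.nanpercentile(Z[m],[5,50,90,98]))
cv2.imwrite('pics/w8.png',im[240:,150:500,::-1])
m=(Z<.085)&(Z>.065)&(np.hypot(P[...,0]-.567,P[...,1]+.085)<.12); print('plate',np.nanmedian(Z[m]))
E
```

```text
14031 [0.1033 0.1254 0.1343 0.1768]
plate 0.074940483602766
```

View pics/w8.png

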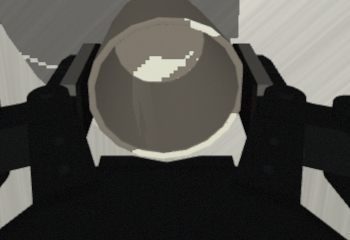

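The crop shows the beaker between the pads with its rim at z≈0.134, so it's standing on the plate. Releasing.

Emit:
{"api": "step_arm", "payload": {"steps": [[0,0,1,0],[0,0,0,0],[0,0,0,0],[0,0,0,0],[0,0,0,0],[0,0,-20,0],[0,0,-35,0],[0,0,-45,0]], "claw": 88}}

```text
time: 19.55
tool_pos: [0.5083, -0.1353, 0.2168]
tool_rot: [0.012, 0.705, 0.709, 0.011]
contact_force: [0.7, -0.2, -0.3]
gripper_width: 0.881
```

```bash
python3 p.py .54 .25 .23 0 1;  python3 bk.py wrist w9 .128 .142; python3 bk.py top t2 .05 .072;python3 -c "
from h import *
im,d,P,K,E=look('top')
from bk import beakers
beakers(im,P,.125,.14,'plate')"
```

```text
at [ 508.3 -135.3  216.8] psi 0.3 t 19.6 F [ 0.7 -0.2 -0.3] w 0.88 d [ 31.7 385.3  13.2] turn -0.3
[np.float64(385.2), np.float64(33.4), np.float64(-13.2), np.float64(0.3)]
 [556  11  19  22 323] mid [ 0.6457 -0.0065] size [0.0109 0.0105] fit [ 0.6454 -0.0066] 0.003677228994269622
 [ 277  208   92   89 1636] mid [ 0.5156 -0.1375] size [0.0568 0.0574] fit [ 0.5156 -0.1369] 0.026894981812704867
 [ 118   86  105   96 7573] mid [0.8331 0.4578] size [0.2311 0.2508] fit [0.833  0.4603] 0.08593137269293355
 [ 342  179  106  122 7085] mid [ 0.5668 -0.0655] size [0.2783 0.2426] fit [ 0.575  -0.0656] 0.09164508403430413
 [209 249  25  25 139] mid [0.5239 0.3323] size [0.0568 0.0553] fit [0.5229 0.3321] 0.026913715522588307
 [199 286  26  26 139] mid [0.4392 0.3537] size [0.0567 0.0569] fit [0.4389 0.3529] 0.02696435959442919
 [253 350  26  27  99] mid [0.294  0.2313] size [0.0571 0.0557] fit [0.2943 0.2305] 0.027165308539792397
 [603 430  24  18 170] mid [ 0.12   -0.5297] size [0.0354 0.0508] fit [ 0.1188 -0.5287] 0.0171762174530915
 [615 448  13  14  80] mid [ 0.0858 -0.5413] size [0.0277 0.0263] fit [ 0.0846 -0.5429] 0.011026535939982958
 [598 451  19  17 131] mid [ 0.0767 -0.5097] size [0.033  0.0376] fit [ 0.075  -0.5128] 0.013577346271702588
```

```bash
python3 p.py .5245 .29 .2 45 9
```

```text
at [ 511.8 -136.8  222.6] psi 0.3 t 19.7 F [ 0.8 -0.5  0.1] w 0.88 d [ 12.7 426.8 -22.6] turn 44.7
[np.float64(47.4), np.float64(1.6), np.float64(2.5), np.float64(-5.0)]
[np.float64(47.1), np.float64(5.7), np.float64(2.5), np.float64(-5.0)]
[np.float64(46.4), np.float64(9.8), np.float64(2.5), np.float64(-5.0)]
[np.float64(45.4), np.float64(13.8), np.float64(2.5), np.float64(-5.0)]
[np.float64(44.0), np.float64(17.7), np.float64(2.5), np.float64(-5.0)]
[np.float64(42.3), np.float64(21.4), np.float64(2.5), np.float64(-5.0)]
[np.float64(40.3), np.float64(25.0), np.float64(2.5), np.float64(-5.0)]
[np.float64(38.0), np.float64(28.4), np.float64(2.5), np.float64(-5.0)]
[np.float64(35.4), np.float64(31.6), np.float64(2.5), np.float64(-5.0)]
```

Emit:
{"api": "step_arm", "payload": {"steps": [[47,2,2,-5],[47,6,2,-5],[46,10,2,-5],[45,14,2,-5],[44,18,2,-5],[42,21,2,-5],[40,25,2,-5],[38,28,2,-5]]}}

```text
time: 20.5
tool_pos: [0.5185, 0.2476, 0.194]
tool_rot: [0.018, 0.414, 0.91, 0.003]
contact_force: [-0.1, -0.4, 0.1]
gripper_width: 0.88
```

```bash
python3 p.py .5245 .331 .15 45 4
```

```text
at [518.5 247.6 194. ] psi 41.1 t 20.5 F [-0.1 -0.4  0.1] w 0.88 d [  6.   83.4 -44. ] turn 3.9
[np.float64(14.7), np.float64(14.9), np.float64(11.0), np.float64(-1.0)]
[np.float64(14.4), np.float64(15.1), np.float64(11.0), np.float64(-1.0)]
[np.float64(14.2), np.float64(15.3), np.float64(11.0), np.float64(-1.0)]
[np.float64(13.9), np.float64(15.6), np.float64(11.0), np.float64(-1.0)]
```

Emit:
{"api": "step_arm", "payload": {"steps": [[24,24,10,-2],[24,24,10,-2],[8,12,14,0],[0,0,5,0],[0,0,0,0]]}}

```text
time: 21.0
tool_pos: [0.5204, 0.3372, 0.1444]
tool_rot: [0.015, 0.375, 0.927, -0.002]
contact_force: [-0.0, 0.2, -0.5]
gripper_width: 0.884
```

```bash
python3 p.py .5245 .331 .048 45 2; python3 bk.py wrist w10 .054 .072
```

```text
at [520.4 337.2 144.4] psi 45.9 t 21.0 F [-0.   0.2 -0.5] w 0.88 d [  4.1  -6.2 -96.4] turn -0.9
[np.float64(-3.6), np.float64(-0.8), np.float64(48.2), np.float64(0.5)]
[np.float64(-3.6), np.float64(-0.8), np.float64(48.2), np.float64(0.5)]
 [ 183   76  104  108 2493] mid [0.4397 0.3525] size [0.0568 0.0571] fit [0.4401 0.3529] 0.02665970217657457
 [ 268  211   92   89 1967] mid [0.5239 0.3318] size [0.0572 0.0571] fit [0.5234 0.3323] 0.026773825481256546
 [ 605  352   35   59 1077] mid [0.7595 0.43  ] size [0.0471 0.029 ] fit [0.7564 0.4292] 0.013169269016679972
```

Emit:
{"api": "step_arm", "payload": {"steps": [[-5,-1,15,0],[-1,0,30,0],[0,0,30,0],[0,0,12,0],[0,0,0,0]]}}

```text
time: 21.55
tool_pos: [0.5296, 0.3255, 0.0563]
tool_rot: [0.017, 0.378, 0.926, -0.0]
contact_force: [-0.8, 0.5, -0.0]
gripper_width: 0.882
```

```bash
python3 p.py .5237 .332 .048 45 1
```

```text
at [529.6 325.5  56.3] psi 45.5 t 21.6 F [-0.8  0.5 -0. ] w 0.88 d [-5.9  6.5 -8.3] turn -0.5
[np.float64(8.7), np.float64(0.5), np.float64(8.3), np.float64(0.5)]
```

Emit:
{"api": "step_arm", "payload": {"steps": [[7,0,5,0],[3,0,3,0],[0,0,0,0]]}}

```text
time: 21.85
tool_pos: [0.524, 0.3327, 0.0502]
tool_rot: [0.018, 0.379, 0.925, 0.002]
contact_force: [0.2, -0.2, -0.2]
gripper_width: 0.881
```

```bash
python3 p.py .5237 .332 .048 45 1
```

```text
at [524.  332.7  50.2] psi 45.5 t 21.9 F [ 0.2 -0.2 -0.2] w 0.88 d [-0.3 -0.7 -2.2] turn -0.5
[np.float64(-0.3), np.float64(-0.7), np.float64(2.2), np.float64(0.5)]
```

Emit:
{"api": "step_arm", "payload": {"steps": [[0,0,0,0],[0,0,0,0],[0,0,0,0],[0,0,0,0]], "claw": 40}}

```text
time: 22.25
tool_pos: [0.5252, 0.334, 0.0532]
tool_rot: [0.02, 0.379, 0.925, 0.003]
contact_force: [0.2, 0.2, -1.4]
gripper_width: 0.644
```

```bash
python3 p.py .5237 .332 .048 45 1;python3 p.py .4995 -.047 .2 45 8
```

```text
at [525.2 334.   53.2] psi 45.5 t 22.2 F [ 0.2  0.2 -1.4] w 0.64 d [-1.5 -2.  -5.2] turn -0.5
[np.float64(-0.3), np.float64(-2.5), np.float64(5.2), np.float64(0.5)]
at [525.2 334.   53.2] psi 45.5 t 22.2 F [ 0.2  0.2 -1.4] w 0.64 d [ -25.7 -381.   146.8] turn -0.5
[np.float64(-31.1), np.float64(-36.2), np.float64(-18.4), np.float64(0.1)]
[np.float64(-31.1), np.float64(-36.2), np.float64(-18.4), np.float64(0.1)]
[np.float64(-31.2), np.float64(-36.2), np.float64(-18.4), np.float64(0.1)]
[np.float64(-31.2), np.float64(-36.1), np.float64(-18.4), np.float64(0.1)]
[np.float64(-31.2), np.float64(-36.1), np.float64(-18.4), np.float64(0.1)]
[np.float64(-31.3), np.float64(-36.1), np.float64(-18.4), np.float64(0.1)]
[np.float64(-31.3), np.float64(-36.0), np.float64(-18.4), np.float64(0.1)]
[np.float64(-31.4), np.float64(-36.0), np.float64(-18.4), np.float64(0.1)]
```

Emit:
{"api": "step_arm", "payload": {"steps": [[0,0,-20,0],[0,0,-40,0],[-10,-12,-45,0],[-28,-32,-20,0],[-31,-37,-10,0],[-31,-37,0,0],[-31,-37,0,0],[-31,-37,0,0]]}}

```text
time: 23.05
tool_pos: [0.5005, 0.0811, 0.1947]
tool_rot: [0.021, 0.373, 0.927, 0.003]
contact_force: [0.1, 0.0, -0.8]
gripper_width: 0.644
```

```bash
python3 p.py .4995 -.047 .17 45 3
```

```text
at [500.5  81.1 194.7] psi 46.2 t 23.1 F [ 0.1  0.  -0.8] w 0.64 d [  -1.  -128.1  -24.7] turn -1.2
[np.float64(-29.3), np.float64(-31.0), np.float64(8.2), np.float64(0.4)]
[np.float64(-29.6), np.float64(-30.8), np.float64(8.2), np.float64(0.4)]
[np.float64(-29.8), np.float64(-30.6), np.float64(8.2), np.float64(0.4)]
```

Emit:
{"api": "step_arm", "payload": {"steps": [[-29,-31,3,0],[-29,-31,5,1],[-25,-26,8,0],[0,0,8,0],[0,0,0,0]]}}

```text
time: 23.55
tool_pos: [0.4979, -0.0501, 0.172]
tool_rot: [0.023, 0.386, 0.922, 0.003]
contact_force: [-0.4, 0.0, -1.5]
gripper_width: 0.642
```

```bash
python3 p.py .4995 -.047 .125 45 2
```

```text
at [497.9 -50.1 172. ] psi 44.6 t 23.6 F [-0.4  0.  -1.5] w 0.64 d [  1.6   3.1 -47. ] turn 0.4
[np.float64(0.5), np.float64(1.7), np.float64(23.5), np.float64(-0.2)]
[np.float64(0.5), np.float64(1.7), np.float64(23.5), np.float64(-0.2)]
```

Emit:
{"api": "step_arm", "payload": {"steps": [[2,1,20,0],[2,1,18,0],[0,0,8,0],[0,0,2,0],[0,0,0,0]]}}

```text
time: 24.05
tool_pos: [0.4998, -0.0426, 0.124]
tool_rot: [0.024, 0.383, 0.923, 0.003]
contact_force: [0.0, -0.4, -1.5]
gripper_width: 0.642
```

```bash
cat > rim.py <<'E'
from h import *
im,d,P,K,E=look('wrist'); s=state(); c=s['tool_pos']
Z=P[...,2]; m=(np.hypot(P[...,0]-c[0],P[...,1]-c[1])<.033)&(Z>.1)&(im.min(2)>60)
print('rim z',np.nanpercentile(Z[m],[85,90,94]),s['tool_pos'].round(4),s['contact_force'].round(1))
E
python3 rim.py
```

```text
rim z [0.13403595 0.13440632 0.13484528] [ 0.5    -0.0427  0.1243] [ 0.1 -0.  -0.4]
```

Same as before: standing. Release after 1 mm more.

Emit:
{"api": "step_arm", "payload": {"steps": [[0,0,2,0],[0,0,0,0],[0,0,0,0],[0,0,0,0],[0,0,0,0],[0,0,-20,0],[0,0,-35,0],[0,0,-45,0]], "claw": 88}}

```text
time: 24.9
tool_pos: [0.4929, -0.0409, 0.2207]
tool_rot: [0.019, 0.383, 0.923, 0.003]
contact_force: [0.1, 0.0, 0.3]
gripper_width: 0.883
```

```bash
python3 bk.py wrist w11 .125 .142; python3 p.py .440 .345 .2 45 9
```

```text
[ 274  210   91   87 1872] mid [ 0.5004 -0.044 ] size [0.0574 0.0569] fit [ 0.5    -0.0437] 0.02677661911442825
 [ 209  318   72   76 1429] mid [ 0.5178 -0.137 ] size [0.0532 0.0576] fit [ 0.5151 -0.1361] 0.02685543298428643
at [497.1 -41.8 231.1] psi 44.9 t 24.9 F [4.4 0.5 4.9] w 0.88 d [-57.1 386.8 -31.1] turn 0.1
[np.float64(34.9), np.float64(25.9), np.float64(3.5), np.float64(-0.0)]
[np.float64(34.9), np.float64(25.9), np.float64(3.5), np.float64(-0.0)]
[np.float64(34.9), np.float64(25.9), np.float64(3.5), np.float64(-0.0)]
[np.float64(34.9), np.float64(25.9), np.float64(3.5), np.float64(-0.0)]
[np.float64(34.9), np.float64(25.9), np.float64(3.5), np.float64(-0.0)]
[np.float64(34.9), np.float64(25.9), np.float64(3.5), np.float64(-0.0)]
[np.float64(34.9), np.float64(25.9), np.float64(3.5), np.float64(-0.0)]
[np.float64(34.9), np.float64(25.9), np.float64(3.5), np.float64(-0.0)]
[np.float64(34.9), np.float64(25.9), np.float64(3.5), np.float64(-0.0)]
```

Emit:
{"api": "step_arm", "payload": {"steps": [[35,26,3,0],[35,26,3,0],[35,26,3,0],[35,26,3,0],[35,26,3,0],[35,26,3,0],[35,26,3,0],[35,26,3,0]]}}

```text
time: 25.75
tool_pos: [0.4546, 0.3101, 0.2076]
tool_rot: [0.038, 0.389, 0.92, 0.008]
contact_force: [0.7, 0.2, -0.1]
gripper_width: 0.873
```

```bash
python3 p.py .440 .3527 .15 45 2
```

```text
at [454.6 310.1 207.6] psi 44.2 t 25.8 F [ 0.7  0.2 -0.1] w 0.87 d [-14.6  42.6 -57.6] turn 0.8
[np.float64(20.4), np.float64(9.6), np.float64(28.8), np.float64(-0.4)]
[np.float64(20.3), np.float64(9.8), np.float64(28.8), np.float64(-0.4)]
```

Emit:
{"api": "step_arm", "payload": {"steps": [[20,10,20,0],[18,9,20,0],[2,0,10,0],[0,0,0,0]]}}

```text
time: 26.15
tool_pos: [0.4428, 0.3584, 0.1549]
tool_rot: [0.038, 0.386, 0.922, 0.009]
contact_force: [0.0, -0.0, -0.3]
gripper_width: 0.881
```

```bash
python3 bk.py wrist w12 .054 .072;python3 p.py .440 .3527 .15 45 2
```

```text
[  0 180  41  85 273] mid [0.3052 0.2333] size [0.0372 0.0504] fit [0.2953 0.2303] 0.02731559326318582
 [ 256  196   90   86 1817] mid [0.4397 0.3527] size [0.0574 0.0572] fit [0.4393 0.3532] 0.026767805299940155
 [629 395  11  16  97] mid [0.7446 0.442 ] size [0.0155 0.0089] fit [0.7436 0.4411] 0.004878231933647103
at [443.3 358.3 155.8] psi 44.6 t 26.2 F [-0.6  0.3  0.1] w 0.88 d [-3.3 -5.6 -5.8] turn 0.4
[np.float64(-0.9), np.float64(-3.1), np.float64(2.9), np.float64(-0.2)]
[np.float64(-0.8), np.float64(-3.1), np.float64(2.9), np.float64(-0.2)]
```

Emit:
{"api": "step_arm", "payload": {"steps": [[2,-3,25,0],[2,-3,30,0],[3,0,20,0],[0,0,0,0]]}}

```text
time: 26.6
tool_pos: [0.4457, 0.3566, 0.085]
tool_rot: [0.042, 0.388, 0.92, 0.014]
contact_force: [-0.3, -1.2, 0.5]
gripper_width: 0.879
```

```bash
python3 p.py .4397 .3530 .049 45 2
```

```text
at [445.7 356.6  85. ] psi 44.3 t 26.6 F [-0.3 -1.2  0.5] w 0.88 d [ -6.   -3.6 -36. ] turn 0.7
[np.float64(0.8), np.float64(-3.4), np.float64(18.0), np.float64(-0.3)]
[np.float64(0.9), np.float64(-3.4), np.float64(18.0), np.float64(-0.3)]
```

Emit:
{"api": "step_arm", "payload": {"steps": [[1,-6,3,0],[2,-3,12,0],[1,0,12,0],[0,0,5,0],[0,0,0,0]]}}

```text
time: 27.1
tool_pos: [0.4429, 0.3526, 0.0558]
tool_rot: [0.045, 0.39, 0.92, 0.018]
contact_force: [-0.7, -0.4, -0.2]
gripper_width: 0.882
```

```bash
python3 p.py .4397 .3530 .049 45 2
```

```text
at [442.9 352.6  55.8] psi 44.2 t 27.1 F [-0.7 -0.4 -0.2] w 0.88 d [-3.2  0.4 -6.8] turn 0.8
[np.float64(1.3), np.float64(-1.0), np.float64(3.4), np.float64(-0.4)]
[np.float64(1.3), np.float64(-1.0), np.float64(3.4), np.float64(-0.4)]
```

Emit:
{"api": "step_arm", "payload": {"steps": [[3,-2,6,0],[0,0,0,0],[0,0,0,0],[0,0,0,0]], "claw": 40}}

```text
time: 27.5
tool_pos: [0.4401, 0.354, 0.0496]
tool_rot: [0.045, 0.39, 0.92, 0.018]
contact_force: [0.7, -0.2, -0.9]
gripper_width: 0.645
```

```bash
python3 p.py .604 -.155 .2 45 11;  python3 -c "
from plant import state; print(state()['tool_rot'])"
```

```text
at [440.1 354.   49.6] psi 44.2 t 27.5 F [ 0.7 -0.2 -0.9] w 0.65 d [ 163.9 -509.   150.4] turn 0.8
[np.float64(-43.6), np.float64(-21.6), np.float64(-13.7), np.float64(-0.1)]
[np.float64(-43.5), np.float64(-21.6), np.float64(-13.7), np.float64(-0.1)]
[np.float64(-43.5), np.float64(-21.7), np.float64(-13.7), np.float64(-0.1)]
[np.float64(-43.5), np.float64(-21.8), np.float64(-13.7), np.float64(-0.1)]
[np.float64(-43.4), np.float64(-21.8), np.float64(-13.7), np.float64(-0.1)]
[np.float64(-43.4), np.float64(-21.9), np.float64(-13.7), np.float64(-0.1)]
[np.float64(-43.4), np.float64(-21.9), np.float64(-13.7), np.float64(-0.1)]
[np.float64(-43.4), np.float64(-22.0), np.float64(-13.7), np.float64(-0.1)]
[np.float64(-43.3), np.float64(-22.0), np.float64(-13.7), np.float64(-0.1)]
[np.float64(-43.3), np.float64(-22.1), np.float64(-13.7), np.float64(-0.1)]
[np.float64(-43.3), np.float64(-22.1), np.float64(-13.7), np.float64(-0.1)]
[0.04540115 0.38961542 0.9196806  0.01805972]
```

Emit:
{"api": "step_arm", "payload": {"steps": [[0,0,-25,0],[0,0,-45,0],[-15,-7,-45,0],[-35,-17,-30,0],[-43,-22,-10,0],[-43,-22,-3,0],[-43,-22,0,0],[-43,-22,0,0]]}}

```text
time: 28.3
tool_pos: [0.4981, 0.1137, 0.2209]
tool_rot: [0.046, 0.383, 0.922, 0.017]
contact_force: [0.7, 0.5, -0.7]
gripper_width: 0.644
```

```bash
python3 p.py .604 -.155 .2 45 6;  python3 -c "
from plant import state; print(state()['tool_rot'])"
```

```text
at [498.1 113.7 220.9] psi 45.0 t 28.3 F [ 0.7  0.5 -0.7] w 0.64 d [ 105.9 -268.7  -20.9] turn 0.0
[np.float64(-44.1), np.float64(-19.2), np.float64(3.5), np.float64(-0.0)]
[np.float64(-44.1), np.float64(-19.2), np.float64(3.5), np.float64(-0.0)]
[np.float64(-44.1), np.float64(-19.2), np.float64(3.5), np.float64(-0.0)]
[np.float64(-44.1), np.float64(-19.2), np.float64(3.5), np.float64(-0.0)]
[np.float64(-44.1), np.float64(-19.2), np.float64(3.5), np.float64(-0.0)]
[np.float64(-44.1), np.float64(-19.2), np.float64(3.5), np.float64(-0.0)]
[0.0463567  0.3834649  0.9222355  0.01695287]
```

Emit:
{"api": "step_arm", "payload": {"steps": [[-44,-19,2,0],[-44,-19,2,0],[-44,-19,2,0],[-44,-19,2,0],[-44,-19,2,0],[-35,-15,2,0],[0,0,0,0]]}}

```text
time: 29.0
tool_pos: [0.6026, -0.1617, 0.2205]
tool_rot: [0.048, 0.387, 0.921, 0.017]
contact_force: [0.4, 0.6, -0.9]
gripper_width: 0.645
```

```bash
python3 p.py .604 -.155 .13 45 3;  python3 -c "
from plant import state; print(state()['tool_rot'])"
```

```text
at [ 602.6 -161.7  220.5] psi 44.6 t 29.0 F [ 0.4  0.6 -0.9] w 0.64 d [  1.4   6.7 -90.5] turn 0.4
[np.float64(1.3), np.float64(1.9), np.float64(30.2), np.float64(-0.1)]
[np.float64(1.3), np.float64(1.9), np.float64(30.2), np.float64(-0.1)]
[np.float64(1.3), np.float64(1.9), np.float64(30.2), np.float64(-0.1)]
[0.04826446 0.3866664  0.92079805 0.01704656]
```

Emit:
{"api": "step_arm", "payload": {"steps": [[4,0,30,0],[4,0,30,0],[2,-1,25,0],[0,0,8,0],[0,0,0,0]]}}

```text
time: 29.5
tool_pos: [0.6044, -0.155, 0.1249]
tool_rot: [0.048, 0.387, 0.92, 0.018]
contact_force: [-0.2, 0.5, -0.7]
gripper_width: 0.646
```

```bash
python3 p.py .604 -.155 .121 45 1;  python3 rim.py
```

```text
at [ 604.4 -155.   124.9] psi 44.5 t 29.5 F [-0.2  0.5 -0.7] w 0.65 d [-0.4 -0.  -3.9] turn 0.5
[np.float64(0.3), np.float64(-0.3), np.float64(3.9), np.float64(-0.5)]
rim z [0.137352   0.13774768 0.1381827 ] [ 0.6046 -0.1551  0.1256] [-0.5 -0.1 -1.3]
```

Rim reads 4 mm high, so I'll lower 4 mm more.

Emit:
{"api": "step_arm", "payload": {"steps": [[0,0,4,0],[0,0,0,0]]}}

```text
time: 29.75
tool_pos: [0.6064, -0.1551, 0.1242]
tool_rot: [0.051, 0.387, 0.921, 0.018]
contact_force: [-0.3, -0.2, -1.2]
gripper_width: 0.645
```

```bash
python3 rim.py
```

```text
rim z [0.13667593 0.13705112 0.13748951] [ 0.607  -0.1553  0.1251] [ 0.5 -0.7 -0.9]
```

Emit:
{"api": "step_arm", "payload": {"steps": [[-1,0,6,0],[0,0,2,0]]}}

```text
time: 30.0
tool_pos: [0.6105, -0.1569, 0.1205]
tool_rot: [0.054, 0.387, 0.92, 0.018]
contact_force: [-2.1, 1.1, 3.0]
gripper_width: 0.643
```

```bash
python3 rim.py
```

```text
rim z [0.13297985 0.13336855 0.13380165] [ 0.6105 -0.1568  0.1205] [-1.6  0.2  3.9]
```

Contact (+3.9 N, rim at 0.133). Releasing.

Emit:
{"api": "step_arm", "payload": {"steps": [[0,0,0,0],[0,0,0,0],[0,0,0,0],[0,0,0,0],[0,0,-20,0],[0,0,-35,0],[0,0,-45,0]], "claw": 88}}

```text
time: 30.75
tool_pos: [0.5945, -0.1542, 0.2118]
tool_rot: [0.045, 0.387, 0.921, 0.018]
contact_force: [0.4, -0.1, 0.1]
gripper_width: 0.881
```

```bash
python3 bk.py wrist w13 .12 .142; python3 p.py .640 -.009 .2 45 3; python3 -c "
from h import *
im,d,P,K,E=look('top','t3'); look('side','s3')
from bk import beakers
beakers(im,P,.121,.142,'plate')"
```

```text
[279   0  94  29 891] mid [ 0.5122 -0.0574] size [0.0332 0.0326] fit [ 0.5016 -0.0466] 0.025519929379678914
 [ 167   69  111  114 3370] mid [ 0.5158 -0.1379] size [0.0573 0.057 ] fit [ 0.5159 -0.1373] 0.02639769768836379
 [544 102  24  36 401] mid [ 0.6454 -0.0036] size [0.0186 0.0156] fit [ 0.6457 -0.0033] 0.005779284684461816
 [ 277  218   93   90 2604] mid [ 0.6115 -0.1579] size [0.0575 0.0573] fit [ 0.6108 -0.1572] 0.02662609524187599
at [ 598.2 -155.8  222.9] psi 44.6 t 30.8 F [ 3.7 -0.1  6.4] w 0.88 d [ 41.8 146.8 -22.9] turn 0.4
[np.float64(25.1), np.float64(44.2), np.float64(7.6), np.float64(-0.1)]
[np.float64(25.0), np.float64(44.3), np.float64(7.6), np.float64(-0.1)]
[np.float64(24.9), np.float64(44.4), np.float64(7.6), np.float64(-0.1)]
plate [377 252  27  27 139] mid [ 0.5001 -0.0441] size [0.0569 0.0565] fit [ 0.4995 -0.0434] 0.026922967254158048
```

View pics/s3.png

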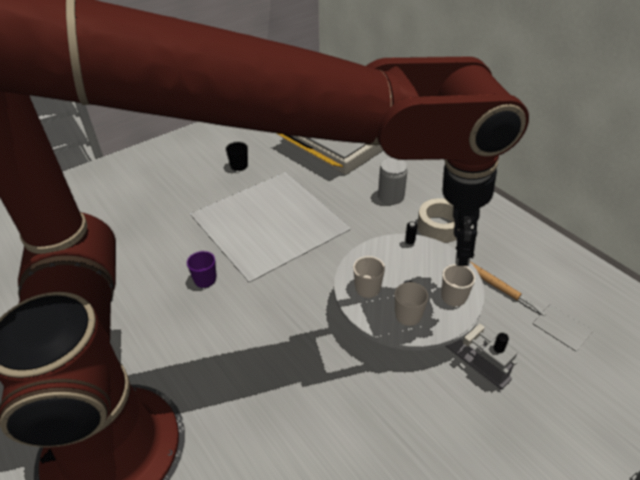

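Emit:
{"api": "step_arm", "payload": {"steps": [[25,44,3,0],[25,44,3,0],[22,40,3,0],[0,0,0,0]], "claw": 50}}

```text
time: 31.3
tool_pos: [0.64, -0.013, 0.2092]
tool_rot: [0.051, 0.39, 0.919, 0.017]
contact_force: [0.1, -0.3, 0.1]
gripper_width: 0.498
```

```bash
python3 p.py .6455 -.0065 .114 45 3; python3 - <<'E'
from h import *
np.set_printoptions(precision=4,suppress=True)
im,d,P,K,E=look('wrist','w14')
X,Y,Z=P[...,0],P[...,1],P[...,2]
m=(Z>.124)&(Z<.134)&(np.hypot(X-.6455,Y+.006)<.03); print('sleeve',m.sum(),P[m].mean(0),P[m].min(0),P[m].max(0))
E
```

```text
at [640.  -13.  209.2] psi 44.2 t 31.3 F [ 0.1 -0.3  0.1] w 0.5 d [  5.5   6.5 -95.2] turn 0.8
[np.float64(0.3), np.float64(2.8), np.float64(31.7), np.float64(-0.3)]
[np.float64(0.3), np.float64(2.8), np.float64(31.7), np.float64(-0.3)]
[np.float64(0.3), np.float64(2.8), np.float64(31.7), np.float64(-0.3)]
sleeve 925 [ 0.644  -0.0053  0.1279] [ 0.6342 -0.0166  0.124 ] [0.6552 0.0046 0.1316]
```

Emit:
{"api": "step_arm", "payload": {"steps": [[4,1,25,0],[3,1,25,0],[0,0,0,0]]}}

```text
time: 31.65
tool_pos: [0.6404, -0.0107, 0.1555]
tool_rot: [0.05, 0.391, 0.919, 0.015]
contact_force: [-0.7, -0.1, -0.8]
gripper_width: 0.499
```

```bash
python3 p.py .6447 -.006 .114 45 2
```

```text
at [640.4 -10.7 155.5] psi 44.1 t 31.6 F [-0.7 -0.1 -0.8] w 0.5 d [  4.3   4.7 -41.5] turn 0.9
[np.float64(0.2), np.float64(3.2), np.float64(20.8), np.float64(-0.5)]
[np.float64(0.2), np.float64(3.2), np.float64(20.8), np.float64(-0.5)]
```

Emit:
{"api": "step_arm", "payload": {"steps": [[3,4,5,0],[1,1,20,0],[0,0,16,0],[0,0,0,0]]}}

```text
time: 32.05
tool_pos: [0.6465, -0.0076, 0.1154]
tool_rot: [0.051, 0.392, 0.918, 0.015]
contact_force: [-1.7, 0.6, 0.3]
gripper_width: 0.498
```

```bash
python3 p.py .6447 -.006 .114 45 2
```

```text
at [646.5  -7.6 115.4] psi 43.9 t 32.0 F [-1.7  0.6  0.3] w 0.5 d [-1.8  1.6 -1.4] turn 1.1
[np.float64(1.2), np.float64(-0.1), np.float64(0.7), np.float64(-0.6)]
[np.float64(1.2), np.float64(-0.1), np.float64(0.7), np.float64(-0.6)]
```

Good. Close, then turn clockwise.

Emit:
{"api": "step_arm", "payload": {"steps": [[0,0,0,0],[0,0,0,0],[0,0,0,0],[0,0,0,0]], "claw": 10}}

```text
time: 32.45
tool_pos: [0.6466, -0.0081, 0.1163]
tool_rot: [0.051, 0.392, 0.918, 0.015]
contact_force: [3.0, 0.9, -3.2]
gripper_width: 0.243
```

```bash
python3 arc.py -6 8
```

```text
t 32.45 th 44.4 R 111.3 z 116.3 Frad 2.8 Ftan -1.5 Fz -3.2 psi 43.9
[-12.0, -1.0, 0, 0]
[-11.0, -2.0, 0, 0]
[-11.0, -3.0, 0, 0]
[-11.0, -4.0, 0, 0]
[-10.0, -5.0, 0, 0]
[-10.0, -6.0, 0, 0]
[-9.0, -7.0, 0, 0]
[-8.0, -8.0, 0, 0]
```

Emit:
{"api": "step_arm", "payload": {"steps": [[-5,0,0,0],[-9,-1,0,0],[-11,-2,0,0],[-11,-3,0,0],[-11,-4,0,0],[-10,-5,0,0],[-10,-6,0,0],[-9,-7,0,0]]}}

```text
time: 33.25
tool_pos: [0.679, -0.0843, 0.1163]
tool_rot: [0.048, 0.39, 0.919, 0.015]
contact_force: [-0.9, 0.9, -2.8]
gripper_width: 0.243
```

```bash
python3 arc.py -6 8
```

```text
t 33.25 th 0.9 R 112.0 z 116.3 Frad -0.8 Ftan 0.9 Fz -2.8 psi 44.1
[-8.0, -8.0, 0, 0]
[-7.0, -9.0, 0, 0]
[-6.0, -10.0, 0, 0]
[-5.0, -10.0, 0, 0]
[-4.0, -11.0, 0, 0]
[-3.0, -11.0, 0, 0]
[-2.0, -11.0, 0, 0]
[0.0, -12.0, 0, 0]
```

Emit:
{"api": "step_arm", "payload": {"steps": [[-8,-8,0,0],[-7,-9,0,0],[-6,-10,0,0],[-5,-10,0,0],[-4,-11,0,0],[-3,-11,0,0],[-2,-11,0,0],[0,-12,0,0]]}}

```text
time: 34.05
tool_pos: [0.6385, -0.1715, 0.1162]
tool_rot: [0.042, 0.391, 0.919, 0.016]
contact_force: [-3.0, 4.8, 0.7]
gripper_width: 0.243
```

```bash
python3 arc.py -7 8
```

```text
t 34.05 th -50.1 R 111.4 z 116.2 Frad -5.6 Ftan 0.8 Fz 0.7 psi 44.1
[2.0, -13.0, 0, 0]
[3.0, -13.0, 0, 0]
[5.0, -12.0, 0, 0]
[6.0, -12.0, 0, 0]
[8.0, -11.0, 0, 0]
[9.0, -10.0, 0, 0]
[10.0, -9.0, 0, 0]
[11.0, -7.0, 0, 0]
```

Emit:
{"api": "step_arm", "payload": {"steps": [[2,-13,0,0],[4,-13,0,0],[5.5,-12,0,0],[7,-11.5,0,0],[8,-11,0,0],[9.5,-9.5,0,0],[10.5,-8,0,0],[11.5,-7,0,0]]}}

```text
time: 34.85
tool_pos: [0.5373, -0.1916, 0.1162]
tool_rot: [0.052, 0.391, 0.919, 0.02]
contact_force: [2.8, 5.5, 2.5]
gripper_width: 0.242
```

```bash
python3 arc.py -7 8
```

```text
t 34.85 th -105.7 R 109.7 z 116.2 Frad -6.1 Ftan 1.2 Fz 2.5 psi 44.1
[12.0, -6.0, 0, 0]
[13.0, -5.0, 0, 0]
[13.0, -3.0, 0, 0]
[13.0, -1.0, 0, 0]
[13.0, 0.0, 0, 0]
[13.0, 2.0, 0, 0]
[13.0, 4.0, 0, 0]
[12.0, 5.0, 0, 0]
```

Emit:
{"api": "step_arm", "payload": {"steps": [[12,-5.5,0,0],[12.5,-4,0,0],[13,-2.5,0,0],[13.5,-0.5,0,0],[13.5,1,0,0],[13,3,0,0],[13,4.5,0,0],[12,6,0,0]]}}

```text
time: 35.65
tool_pos: [0.4664, -0.1257, 0.1163]
tool_rot: [0.066, 0.39, 0.918, 0.009]
contact_force: [-5.4, -3.6, 6.5]
gripper_width: 0.245
```

```bash
python3 arc.py -7 8
```

```text
t 35.65 th -158.5 R 108.1 z 116.3 Frad 6.3 Ftan 1.4 Fz 6.5 psi 44.2
[12.0, 6.0, 0, 0]
[11.0, 7.0, 0, 0]
[10.0, 9.0, 0, 0]
[9.0, 10.0, 0, 0]
[8.0, 11.0, 0, 0]
[6.0, 12.0, 0, 0]
[5.0, 12.0, 0, 0]
[3.0, 13.0, 0, 0]
```

Emit:
{"api": "step_arm", "payload": {"steps": [[12,5,0,0],[11.5,6.5,0,0],[10.5,8,0,0],[9.5,9.5,0,0],[8.5,10.5,0,0],[7,11.5,0,0],[5.5,12,0,0],[4,13,0,0]]}}

```text
time: 36.45
tool_pos: [0.4786, -0.0217, 0.1165]
tool_rot: [0.081, 0.39, 0.917, 0.008]
contact_force: [9.4, -9.6, -8.7]
gripper_width: 0.238
```

```bash
python3 arc.py -7 8; python3 -c "
from plant import state; print(state()['tool_rot'])"
```

```text
t 36.45 th 144.0 R 109.3 z 116.5 Frad -13.3 Ftan 2.2 Fz -8.7 psi 44.3
[1.0, 13.0, 0, 0]
[0.0, 13.0, 0, 0]
[-2.0, 13.0, 0, 0]
[-3.0, 13.0, 0, 0]
[-5.0, 12.0, 0, 0]
[-6.0, 12.0, 0, 0]
[-8.0, 11.0, 0, 0]
[-9.0, 10.0, 0, 0]
[0.0810704  0.38980478 0.91729046 0.00761769]
```

Emit:
{"api": "step_arm", "payload": {"steps": [[0,13,0,0],[-1,13,0,0],[-3,13,0,0],[-4,12.5,0,0],[-6,12,0,0]]}}

```text
time: 36.95
tool_pos: [0.5291, 0.017, 0.1164]
tool_rot: [0.073, 0.389, 0.918, 0.005]
contact_force: [-1.6, -1.5, -2.6]
gripper_width: 0.24
```

```bash
python3 arc.py -7 8; python3 -c "
from plant import state; print(state()['tool_rot'])"
```

```text
t 36.95 th 110.2 R 109.8 z 116.4 Frad -0.9 Ftan 2.1 Fz -2.6 psi 44.3
[-6.0, 12.0, 0, 0]
[-8.0, 11.0, 0, 0]
[-9.0, 10.0, 0, 0]
[-10.0, 9.0, 0, 0]
[-11.0, 8.0, 0, 0]
[-12.0, 6.0, 0, 0]
[-13.0, 5.0, 0, 0]
[-13.0, 3.0, 0, 0]
[0.0734713  0.38914554 0.91822967 0.00469035]
```

Emit:
{"api": "step_arm", "payload": {"steps": [[-6.5,12,0,0],[-8,11,0,0],[-9.5,10,0,0],[-10.5,8.5,0,0],[-11.5,7,0,0],[-12,6,0,0],[-12.5,4.5,0,0],[-10,2,0,0]]}}

```text
time: 37.75
tool_pos: [0.6233, 0.0098, 0.1163]
tool_rot: [0.058, 0.39, 0.919, 0.005]
contact_force: [0.2, 4.3, -4.2]
gripper_width: 0.239
```

```bash
python3 arc.py -7 2
```

```text
t 37.75 th 59.6 R 111.1 z 116.3 Frad 3.9 Ftan 2.0 Fz -4.2 psi 44.2
[-13.0, 3.0, 0, 0]
[-13.0, 1.0, 0, 0]
```

Emit:
{"api": "step_arm", "payload": {"steps": [[-12,2.5,0,0],[-10,1,0,0],[-6,0,0,0],[0,0,0,0],[0,0,0,0],[0,0,0,0]]}}

```text
time: 38.35
tool_pos: [0.6468, -0.0082, 0.1164]
tool_rot: [0.056, 0.39, 0.919, 0.006]
contact_force: [2.4, 3.2, -8.0]
gripper_width: 0.244
```

```bash
python3 arc.py -7 1; python3 -c "
from h import *
im,d,P,K,E=look('top','t4'); look('side','s4')
from bk import beakers
beakers(im,P,.121,.142,'plate')
Q=P[...]
"
```

```text
t 38.35 th 44.3 R 111.5 z 116.4 Frad 3.9 Ftan 0.6 Fz -8.0 psi 44.1
[-13.0, -1.0, 0, 0]
plate [427 201  27  26 153] mid [ 0.6106 -0.1565] size [0.0568 0.0579] fit [ 0.6102 -0.1565] 0.02685428445166922
plate [420 245  27  26 124] mid [ 0.5149 -0.1367] size [0.0554 0.0572] fit [ 0.5146 -0.1362] 0.02696520894209472
```

View pics/s4.png

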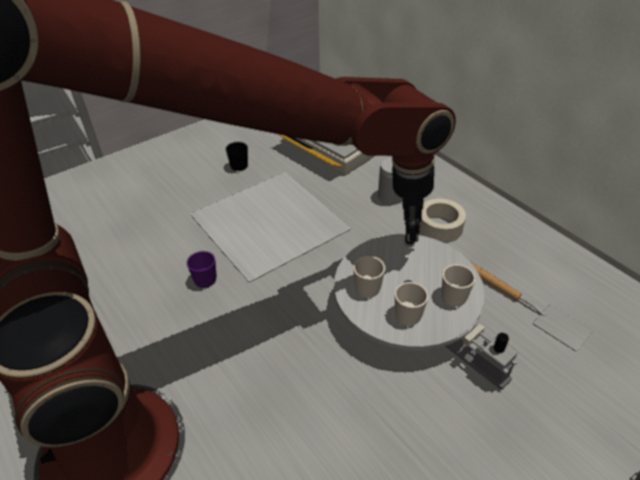

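The view shows all three beakers upright on the plate at the same places as before, and the handle back at 44.3°. Release and lift off.

Emit:
{"api": "step_arm", "payload": {"steps": [[0,0,0,0],[0,0,0,0],[0,0,0,0],[0,0,0,0],[0,0,-25,0],[0,0,-40,0],[0,0,-40,0],[0,0,-40,0]], "claw": 55}}

```text
time: 39.25
tool_pos: [0.6291, -0.0049, 0.2638]
tool_rot: [0.055, 0.391, 0.919, 0.004]
contact_force: [0.1, 0.1, -0.1]
gripper_width: 0.55
```

Emit:
{"api": "step_arm", "payload": {"steps": [[30,0,-20,0],[0,0,0,0],[0,0,0,0],[0,0,0,0],[0,0,0,0],[0,0,0,0]]}}

```text
time: 39.85
tool_pos: [0.6092, 0.0161, 0.2908]
tool_rot: [0.063, 0.392, 0.918, 0.006]
contact_force: [0.1, 0.8, 0.1]
gripper_width: 0.549
```

```bash
python3 p.py .6 0 .2 45 1; python3 -c "
from bk import *
for n in ('top','side'):
    im,d,P,K,E=look(n,n+'5'); beakers(im,P,.121,.142,n)
    X,Y,Z=P[...,0],P[...,1],P[...,2]
    for nm,cx,cy,z0,z1 in (('sleeve',.645,-.007,.11,.14),('knob',.582,-.284,.1,.125),('roll',.794,.042,.03,.06),('dredger',.781,.194,.08,.11)):
        m=(np.hypot(X-cx,Y-cy)<.07 if nm=='roll' else np.hypot(X-cx,Y-cy)<.045)&(Z>z0)&(Z<z1); q=P[m]; print(n,nm,len(q),(q.min(0)+q.max(0))[:2]/2 if len(q) else '')
"
```

```text
at [609.2  16.1 290.8] psi 44.0 t 39.9 F [0.1 0.8 0.1] w 0.55 d [ -9.2 -16.1 -90.8] turn 1.0
[np.float64(-5.2), np.float64(-17.8), np.float64(90.8), np.float64(-1.0)]
top [427 201  27  26 150] mid [ 0.6108 -0.1569] size [0.056  0.0573] fit [ 0.6105 -0.1566] 0.026966794331109926
top [420 245  27  26 122] mid [ 0.5147 -0.1369] size [0.0553 0.0564] fit [ 0.5146 -0.136 ] 0.02698640780551165
top sleeve 0 
top knob 77 [ 0.5817 -0.2827]
top roll 602 [0.7993 0.0436]
top dredger 611 [0.7815 0.1941]
side [521   0 119  42 861] mid [1.7865 0.3947] size [0.0295 0.4408] fit [1.67   0.3766] 0.16534086325999997
side [353 256  32  28 399] mid [ 0.4982 -0.0442] size [0.0563 0.0585] fit [ 0.4978 -0.0446] 0.02688097225791861
side [442 264  33  29 421] mid [ 0.6091 -0.1572] size [0.0588 0.0581] fit [ 0.6087 -0.1578] 0.026819138854498253
side [394 282  34  30 436] mid [ 0.5131 -0.1372] size [0.0569 0.0575] fit [ 0.5128 -0.1375] 0.026812161717447484
side sleeve 134 [ 0.6409 -0.0068]
side knob 154 [ 0.5801 -0.2839]
side roll 975 [0.7934 0.0414]
side dredger 241 [0.7809 0.1918]
```

```bash
python3 -c "
from plant import *; print(job_done())"
```

```text
the job is handed in; nothing more can be done
None
```

The job is done and handed in at about 40 s of the 210 s allowed; handing in reports no verdict.

- **Tight spot:** The blade dragged at 7–9 N, with the handle between about 26° and 60°. I left the plate standing near the middle, with the handle at about 45°.
- **Scraper:** I drew it back about 6 mm. The wrist camera gave 6.1 mm and the top camera 6.2 mm, against your "about 5 mm" and the 3–10 mm limit. A gap shows at the blade.
- **Beakers:** Three white beakers were on the sheet. One was knocked aside during the run, so I found it again before picking it up. All three went onto the plate, and I left the purple and black look-alikes alone.
- **Full turn:** I turned the loaded plate one full turn clockwise and brought the handle back to 44.3°, within half a degree of where it stood.

In the last checks all three beakers were in place, about 72–84 mm from the axis. They stood upright and had not shifted during the turn. The roll and dredger had not moved. I did not re-measure the spatula, but the arm never went near it. The gripper is clear of everything.

The top camera could not see the third beaker or the handle at the end because the arm was in the way; the side camera showed both in place. The tool gradually tilted to as much as 9° during the run, which had no visible effect on the result.

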